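Hold the wheel's circlip open at its groove with spreading pliers

ROBOT

A 6-joint arm with a two-finger parallel gripper is mounted at the origin on the work surface. World frame = base frame: x ahead of the robot, y to its left, z up, the work surface at z = 0. Lengths are in m, angles in rad, forces in N, time in s.
With the tool pointing down it reaches from about 0.425 to 0.95 m from the base axis. Payload 14.7 kg.
Tool frame: the origin (TCP) lies on the centre line of the jaws, within the pads' length; the fingertips stand 14 mm ahead of it and the grasp point (between the pads) lies 5 mm behind it (manip.tcp_to_tips is the distance from the TCP to the fingertips, in m); z points along the fingers, y is the direction in which the jaws open and shut (so a half turn about z gives the same grasp; the last joint's range is limited). The gripper opens to 85 mm and grips with 20 to 120 N. Pads are 22 mm wide; open, the fingers measure 114 mm over their backs; the gripper's body (76 mm by 85 mm) begins 54 mm behind the grasp point. The pads swing forward as they close: fully open they stand 13 mm farther back than shut.
Start: joints at [1.057, 0.48, 1.596, -0, 1.065, -0.047], TCP at [0.292, 0.58, 0.245] pointing down, gripper open.
Joint ranges: [-2.75, 2.75], [-0.82, 2.05], [0.23, 2.67], [-1.56, 4.7], [0.09, 2.69], [-2.92, 2.92]. Speed limits (rad/s): [1.89, 1.89, 2.39, 3.01, 3.01, 3.01].

INTERFACE

Orientations are given as a 3x3 rotation matrix whose columns are the frame's x, y, z axes.
In Python, from bench import readout, eyes, ticket, manip gives the robot as it stands. The module is installed in compiled form; this text tells all that it offers.
- The arm moves only by the tool servo_tool, never from a script. Its argument "motion" is a list of rows, each an object of numbers: "x", "y", "z": the shift along the tool's x, y, z in units of 40 mm (1.0 is 40 mm); "spin": the turn about the tool's z in units of 5 degrees (1.0 is 5 degrees). In form: [{"x": .., "y": .., "z": .., "spin": ..}, ...]. A call has 1 to 8 rows; each row shifts and turns the commanded pose from where the row before left it, along the tool's axes as they then stand; what a row does not reach is not made up. A row lasts 1/10 s, in which the tool goes at most 50 mm and 8.59 degrees, less where a joint would pass 70% of its speed; a pose out of reach is approached as far as the arm can. A call is refused whole if a number of a shift passes 1 or a number of a turn 1, either way. A call with a gripper value outside its range is refused whole. "claw" is the opening, from 0 (shut) to 1 (fully open), set as the call begins (left out, the last holds). The fingers move at their own pace and stop on an object; "force" is the grip in N (left out, the last holds). Time passes only in rows, so rows that do not move let the fingers close. It gives the time, the measured TCP pose, the force and the opening at its end, in the units of the state.
- readout.get_obs(): the state, without advancing time (a new reading comes with each control period).
- eyes.get_image(name): name is "scene" or "top" or "wrist"; returns the picture (400x640x3 uint8, blue, green, red); there is no depth.
- eyes.calibration(name): a dict with "fx", "fy", "cx", "cy" (pixels), "cam_to_world" (4x4, takes a point from camera to world coordinates). Camera axes: x right, y down, z forward; pixel columns grow to the right and rows downward; lengths in m; the calibration is good to about 2 mm. A picture is of the moment at which its call begins: read the wrist's pose just before it. calibration takes no time and is no camera call; for the wrist camera it gives the pose at the moment of the call.
- ticket.finish_job(): hands the job in, once; it reports no verdict.
The state is a dict: "t": time; "qpos": joint angles; "dq": joint speeds; "tau": joint torques, N m; "position": TCP position; "tool_rot": TCP orientation; "contact_force": force on the tool from outside, world axes, zero at the start; "moment": the same for the moment, N m; "finger_gap": opening from 0.0 (shut) to 1.0 (fully open).
Only numpy, scipy, OpenCV 4.12 (cv2) and the standard library are available. Lean on these libraries where they do the work, as an engineer would, in place of code of your own. Each camera call takes 0.05 s, during which the arm holds its last target.

TASK

Take the spreading pliers out of their stand, put their closed tips between the two lugs of the larger circlip on its wooden post and squeeze the handles to spread it. Carry the spread circlip over the wheel's upright axle stub and slide it down flat onto the collar, level with the groove, with the axle through its middle. Finish there, still gripping the pliers and holding the circlip spread for checking; handle the circlip only with the pliers, and leave the smaller circlip and everything else on the bench alone.

Things in the scene. Friction and masses are not known exactly. Their poses are not given: they have to be found in the camera images.
- pliers: Circlip spreading pliers upright in the stand, tips down, 167 mm tall, 0.2 kg, the same either way round. Origin on the pivot; z up along the handles; y: the direction in which handles are squeezed and tips spread. A cross bar at the pivot (48 mm along y, 14 along x, from 8 mm below to 6 mm above the origin) rests on the stand; the jaws below hang in its slot. Not crossed: squeezing spreads.
- pliers_handles (a point): Where to grip: midway between the handles, 75 mm above the pivot. Handles: flat, 22 to 95 mm above the pivot, 18 mm wide along x, 6 mm thick. At rest they splay: 53 mm over their outsides at the top, 46 mm at 75 mm. At the stop they are parallel, 26 mm over the outsides. Spring: about 6 N per handle at rest, 12 N at the stop, 23 N at the stop with the circlip on.
- pliers_tips (a point): Midway between the ends of the tips, 72 mm below the pivot. Over their outer faces the tips measure 9 mm at rest and 29 mm at the stop, where these faces are parallel; each is 7 mm along x, and straight over the lowest 22 mm.
- pliers_l (a joint): Squeeze of the pliers: angle of the handle on the +y side, rad; 0 at rest, 0.14 at the stop. Each tip moves outward by 72 mm x this angle. The other handle mirrors it.
- ring: The larger steel circlip, 52 x 39 x 5 mm, 36 g, lying flat on one of two like posts. Origin on the ring's axis at its underside, z up; back at +x, gap with the two lugs at -x. At rest it is too narrow inside for the 30 mm axle; with the lugs 29 mm apart it is round with a 33 mm bore. It springs back with 5 N per lug at first, 11 N when spread; friction on the tips carries it.
- ring_lugs (a point): Midway between the two lugs of the larger circlip, 24.5 mm from its axis, at mid thickness: where the tips go in from above. At rest the lugs' inner faces are 15 mm apart; each lug is 9 mm long (x -20 to -29 mm) and 5.5 mm thick. The post's top lies right below, so the tips have only the ring's 5 mm of depth; half of it is enough to carry it.
- ring_l (a joint): Spread of the circlip: angle of its +y half, rad; 0 at rest, about 0.16 with the pliers at the stop. Below about 0.08 the axle does not pass. The other half mirrors it.
- post_a_top (a point): Centre of the flat top, 30 mm above the bench, of the fixed round wooden post that carries the larger circlip: 62 mm in diameter, with a pin 18 mm in diameter and 7 mm high on top that stands inside the circlip.
- groove (a point): On the axle's axis at the collar's flat top, which is the groove's lower edge, 68 mm above the bench. The groove is 6 mm high; the stub above it is 30 mm in diameter. The collar is 62 mm in diameter. The wheel (170 mm in diameter, 44 mm thick) lies flat on the bench and is fixed.
- axle_top (a point): Top of the upright axle stub, on its axis, 28 mm above the collar's top; its last 4 mm are chamfered from 30 to 24 mm in diameter.
- stand: Wooden stand of the pliers, fixed, base 100 x 100 mm, 80 mm high, with an upright slot 34 mm (y) by 13 mm (x) for the jaws. Origin at the centre of its underside; turned like the pliers.
- small_ring: A smaller circlip, 32 mm outside diameter, 4 mm thick, on the second post: leave alone. Origin on its axis at its underside.
- oil_can: Bystander: metal can, 68 mm in diameter, 90 mm tall; origin at its underside.
- mug: Bystander: clay cup, 76 mm in diameter, 90 mm tall; origin at its underside.
- brush: Bystander: brush 200 mm long, lying; origin at mid length, underside.
- sanding_block: Bystander: cork block 120 x 65 x 35 mm; origin at its underside.
- spanner: Bystander: spanner 180 mm long, lying; origin at mid length, underside.
- screwdriver: Bystander: screwdriver 200 mm long, lying; origin at mid length, underside.
- grease_tin: Bystander: flat tin, 72 mm in diameter, 50 mm tall; origin at its underside.
- spare_collar: Bystander: brass collar, 44 mm in diameter, 24 mm tall; origin at its underside.
Mind the look-alikes: they are no part of the job. Leave any yellow look-alike of the stand alone.

How it is judged:
On the way, in this order (a step that is already met when the one before it is completed fails the run):
1. the pliers are out of the stand, in the gripper (z of pliers in the frame of stand above 0.16 m and contact force between the fingers and pliers above 2 N), for 0.1 s.
2. the larger circlip is carried on the pliers' tips, spread, clear of its post and off the collar (height (world z) of ring above 0.08 m and value of joint ring_l above 0.09 rad and horizontal distance between ring and groove above 0.03 m and contact force between pliers and ring above 2 N), for 0.2 s.
At the end, for the whole second after the job is handed in: The larger circlip surrounds the axle stub, its underside within -2 to +3 mm of the collar's top, centred within 3.5 mm, level within 0.12 rad, spread by more than 0.1 rad by the pliers, which are gripped in the fingers; all at rest (z of ring in the frame of groove between -0.002 and 0.003 m and horizontal distance between ring and groove below 0.0035 m and angle between ring's own z axis and vertical below 0.12 rad and value of joint ring_l above 0.1 rad and contact force between pliers and ring above 2 N and contact force between the fingers and pliers above 3 N and contact force between ring and the fingers below 0.3 N and linear speed of ring below 0.02 m/s and linear speed of pliers below 0.03 m/s); the arm keeps its last pose, push and grip.
It fails at once if the smaller circlip is disturbed (distance of small_ring from where it was at the start of the episode above 0.015 m).
It fails at once if the circlip is handled with the fingers (contact force between the fingers and ring above 1 N).
It fails at once if a bystander is disturbed (distance of any of oil_can, mug, brush, sanding_block, spanner, screwdriver, grease_tin, spare_collar from where it was at the start of the episode above 0.03 m).
It also fails if it takes over 48 s, if anything falls off the work surface, if the arm or the gripper's body presses on something with over 40 N, if the wrist force passes 120 N, or if a joint passes its speed limit or range.

## Working session

There is one attempt and no reset: what is moved stays moved. The work goes in short steps, Python scripts to look and compute and a tool call to move; the robot and the scene stay as the last step left them, time stands still between calls to the robot, and variables do not carry over. Pictures are saved under pics/ and viewed, and the job is handed in when it is done.

Besides the shell and the picture viewer there is one more tool, called after "Call:" by a JSON object that holds its "op" and its "data". servo_tool: Moves the arm, as the interface text tells. Its arguments: {"type":"object","properties":{"motion":{"type":"array"},"claw":{"type":"number"},"force":{"type":"number"}},"required":["motion"]}

```bash
mkdir -p pics; python3 - <<'E'
from bench import readout, eyes, ticket, manip
import cv2
o=readout.get_obs()
for k,v in o.items(): print(k,v)
print(manip.tcp_to_tips)
for n in ("scene","top","wrist"):
    c=eyes.calibration(n); print(n,c)
    cv2.imwrite(f"pics/{n}0.png",eyes.get_image(n))
print(readout.get_obs()["t"])
E
```

```text
t 0.0
qpos [ 1.05741270e+00  4.80835258e-01  1.59686380e+00 -2.85850979e-05
  1.06514412e+00 -4.66350923e-02]
dq [ 3.00621091e-04 -9.10031351e-04 -1.06735679e-03 -2.08675344e-03
  4.42950355e-05 -2.89780633e-04]
tau [-5.58647123e-03 -9.50612569e+01 -4.30205083e+01 -7.89698552e-04
  1.18191959e-02  2.73133179e-05]
position [0.29229962 0.58011346 0.24467394]
tool_rot [[-8.93042346e-01  4.49972240e-01 -5.92381417e-04]
 [ 4.49972629e-01  8.93041668e-01 -1.10159604e-03]
 [ 3.33336500e-05 -1.25032734e-03 -9.99999218e-01]]
contact_force [ 0.9203925  -0.07913723  0.07523541]
moment [-0.03510798 -0.04244411 -0.01654553]
finger_gap 1.001304329469813
0.014
scene {'fx': 374.83131215176206, 'fy': 374.83131215176206, 'cx': 325.4806349967206, 'cy': 201.6626178070232, 'cam_to_world': array([[-0.35864921,  0.66913235, -0.65087068,  1.33554664],
       [ 0.93343097,  0.2505054 , -0.25681447,  0.29808341],
       [-0.00879624, -0.69964916, -0.71443242,  0.94812179],
       [ 0.        ,  0.        ,  0.        ,  1.        ]])}
top {'fx': 477.7366425690673, 'fy': 477.7366425690673, 'cx': 323.4225791635999, 'cy': 193.24277858743642, 'cam_to_world': array([[-0.0103419 , -0.98208753,  0.18814123,  0.34510631],
       [-0.99980023,  0.00693745, -0.01874465,  0.01502011],
       [ 0.01710367, -0.1882975 , -0.98196309,  1.35668643],
       [ 0.        ,  0.        ,  0.        ,  1.        ]])}
wrist {'fx': 319.26153470069937, 'fy': 319.26153470069937, 'cx': 319.3350296494971, 'cy': 195.776727187899, 'cam_to_world': array([[ 0.44888198,  0.85703699,  0.25296751,  0.22968196],
       [ 0.89359033, -0.43016014, -0.12829095,  0.61328026],
       [-0.00113355,  0.28363682, -0.95893111,  0.37237662],
       [ 0.        ,  0.        ,  0.        ,  1.        ]])}
0.15
```

View pics/scene0.png

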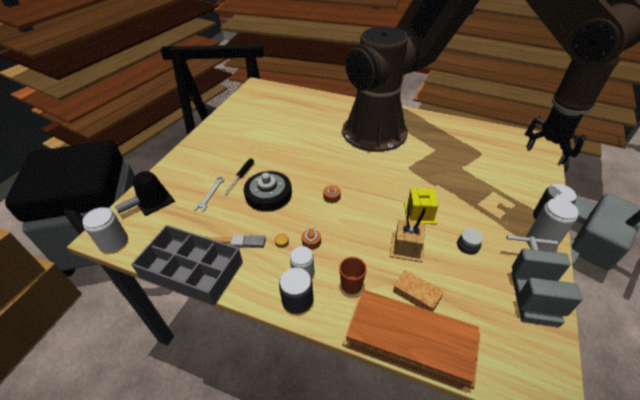

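View pics/top0.png

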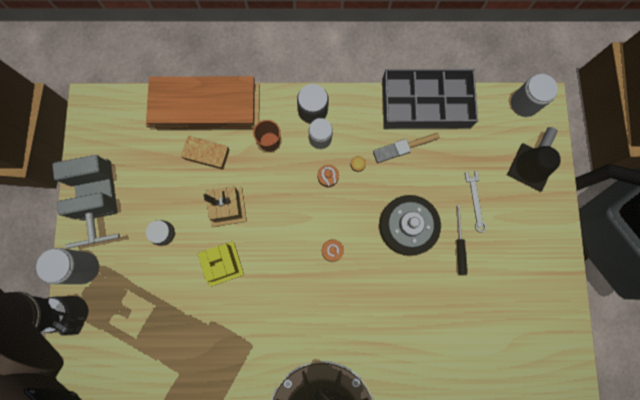

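View pics/wrist0.png

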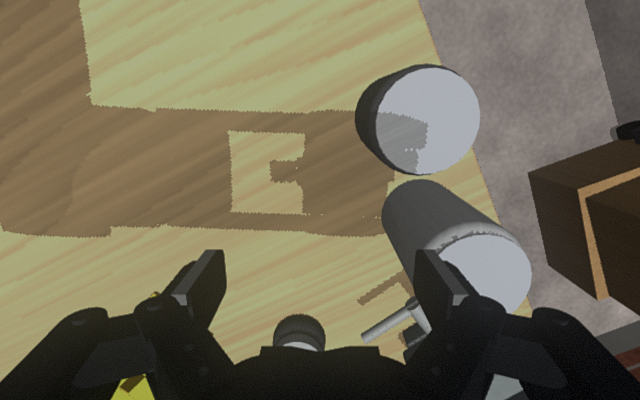

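```bash
cat > h.py <<'E'
import numpy as np, cv2
from bench import readout, eyes, ticket, manip
def ray(c,u,v):
    R=c["cam_to_world"]; d=R[:3,:3]@np.array([(u-c["cx"])/c["fx"],(v-c["cy"])/c["fy"],1]); return R[:3,3],d
def atz(c,u,v,z):
    p,d=ray(c,u,v); return p+d*(z-p[2])/d[2]
def proj(c,P):
    R=c["cam_to_world"]; q=R[:3,:3].T@(np.asarray(P)-R[:3,3]); return np.array([c["fx"]*q[0]/q[2]+c["cx"],c["fy"]*q[1]/q[2]+c["cy"]])
def tri(obs):
    A=np.zeros((3,3));b=np.zeros(3)
    for c,u,v in obs:
        p,d=ray(c,u,v); d=d/np.linalg.norm(d); M=np.eye(3)-np.outer(d,d); A+=M;b+=M@p
    return np.linalg.solve(A,b)
def crop(im,u0,v0,u1,v1,s,fn):
    cv2.imwrite(fn,cv2.resize(im[v0:v1,u0:u1],None,fx=s,fy=s,interpolation=cv2.INTER_CUBIC))
E
python3 - <<'E'
from h import *
t=cv2.imread("pics/top0.png");s=cv2.imread("pics/scene0.png")
a=[]
crop(t,195,170,255,230,6,"pics/a.png");crop(t,305,160,365,220,6,"pics/b.png")
crop(t,305,225,365,285,6,"pics/c.png");crop(t,375,185,450,260,5,"pics/d.png")
g=lambda f:cv2.resize(cv2.imread(f),(375,290*375//290))[:375]
A=[g(f"pics/{x}.png") for x in "abcd"]
cv2.imwrite("pics/t4.png",cv2.resize(np.vstack([np.hstack(A[:2]),np.hstack(A[2:])]),(600,600)))
crop(s,385,180,445,260,7,"pics/sa.png");crop(s,295,220,335,255,12,"pics/sb.png");
A=[cv2.resize(cv2.imread(f),(400,500)) for f in("pics/sa.png","pics/sb.png")]
cv2.imwrite("pics/s2.png",np.hstack(A))
E
```

```text
(no output)
```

View pics/t4.png

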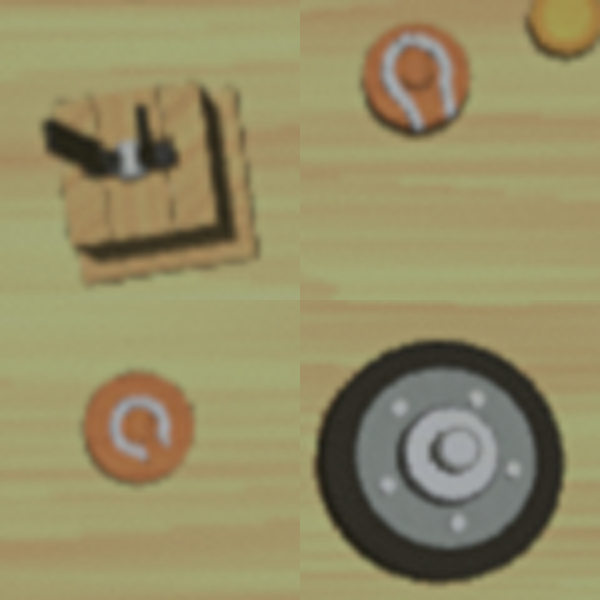

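View pics/s2.png

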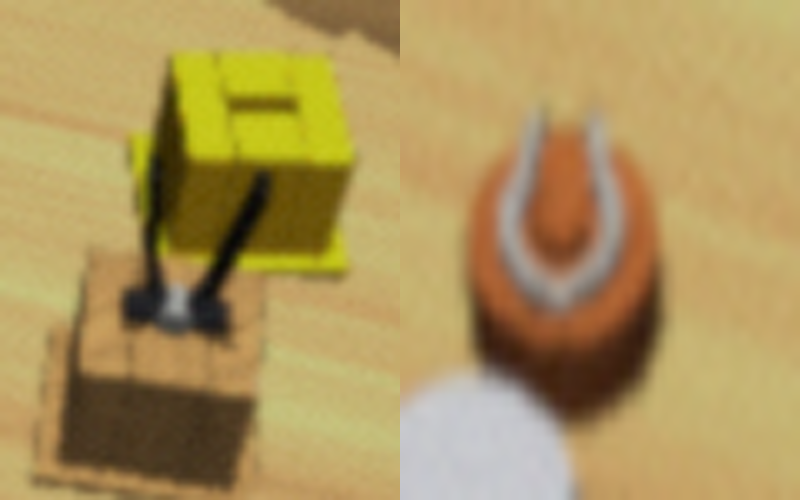

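```bash
python3 - <<'E'
from h import *
c=eyes.calibration("top");s=eyes.calibration("scene")
print("pivot",atz(c,221,201.4,.092))
sc=lambda u,v:(385+u*60/400,180+v*80/500)
print("pivot scene",atz(s,*sc(177,305),.092), tri([(c,221,201.4),(s,*sc(177,305))]))
# bar ends top: (85,165),(175,157)
a=atz(c,195+90/5,170+162/5,.09);b=atz(c,195+172/5,170+153/5,.09);print(a,b,np.degrees(np.arctan2(*(a-b)[[1,0]])))
a=atz(s,*sc(125,300),.09);b=atz(s,*sc(228,318),.09);print(a,b,np.degrees(np.arctan2(*(a-b)[[1,0]])))
print("post",atz(c,328.2,176,.03))
print("small",atz(c,305+135/5,225+130/5,.03))
print("axle top",atz(c,415,222.5,.096)); print("collar",atz(c,375+150/4,185+155/4,.068))
l1=atz(c,305+118/5,160+128/5,.032);l2=atz(c,305+148/5,160+115/5,.032);print(l1,l2,np.degrees(np.arctan2(*(l1-l2)[[1,0]])))
E
```

```text
pivot [0.56711921 0.2653397  0.092     ]
pivot scene [0.57130432 0.27091648 0.092     ] [0.56759462 0.26858626 0.0869694 ]
[0.56490756 0.28701342 0.09      ] [0.56948381 0.24334415 0.09      ] 95.98238223301426
[0.57460733 0.24841766 0.09      ] [0.56954059 0.2937419  0.09      ] -83.62146963492866
post [ 0.64920309 -0.02443117  0.03      ]
small [ 0.43653999 -0.03234103  0.03      ]
axle top [ 0.5055407  -0.25230381  0.096     ]
collar [ 0.50573578 -0.25125196  0.068     ]
[ 0.62085395 -0.02516428  0.032     ] [ 0.62827063 -0.04228253  0.032     ] 113.425229379749
```

```bash
cat >> h.py <<'E'
def rel(target,yaw=None):
    """print shift in tool units & spin units to reach target TCP pos; yaw= desired angle of tool y axis (deg, mod 180)"""
    o=readout.get_obs(); R=np.array(o["tool_rot"]); d=R.T@(np.asarray(target)-o["position"])
    cy=np.degrees(np.arctan2(R[1,1],R[0,1])); s=""
    if yaw is not None:
        e=(yaw-cy+90)%180-90; s=" spin units %.2f"%(-e/5)
    print("t %.2f pos"%o["t"],np.round(o["position"],4),"yaw_y %.2f"%cy,"units",np.round(d/0.04,3),s,"F",np.round(o["contact_force"],1),"gap %.3f"%o["finger_gap"])
def snap(n,fn):
    c=eyes.calibration(n); im=eyes.get_image(n); cv2.imwrite("pics/%s.png"%fn,im); np.savez("pics/%s.npz"%fn,**c); return im,c
def cal(fn): return dict(np.load("pics/%s.npz"%fn))
E
python3 - <<'E'
from h import *
rel([.568,.268,.245],96)
E
```

```text
t 0.15 pos [0.2924 0.5802 0.2448] yaw_y 63.26 units [-9.666e+00 -3.869e+00 -2.000e-03]  spin units -6.55 F [0.5 0.4 0.2] gap 1.003
```

Call:
{"op": "servo_tool", "data": {"motion": [{"x": -0.95,"y": -0.38},{"x": -0.95,"y": -0.38},{"x": -0.95,"y": -0.38},{"x": -0.95,"y": -0.38},{"x": -0.95,"y": -0.38},{"x": -0.95,"y": -0.38},{"x": -0.95,"y": -0.38},{"x": -0.95,"y": -0.38}]}}

```text
$.motion[0]: bad value
```

Call:
{"op": "servo_tool", "data": {"motion": [{"x": -0.95,"y": -0.38},{"x": -0.95,"y": -0.38},{"spin": -1},{"spin": -1},{"spin": -1},{"spin": -1},{"spin": -1},{"spin": -1}]}}

```text
$.motion[0]: bad value
```

```bash
python3 - <<'E'
from h import *
rel([.568,.268,.245],96)
snap("wrist","w1")
rel([.568,.268,.245],96)
E
```

```text
t 0.15 pos [0.2924 0.5802 0.2448] yaw_y 63.26 units [-9.666e+00 -3.869e+00 -2.000e-03]  spin units -6.55 F [0.5 0.4 0.2] gap 1.003
t 0.20 pos [0.2924 0.5803 0.2449] yaw_y 63.26 units [-9.667e+00 -3.871e+00  1.000e-03]  spin units -6.55 F [-0.   0.4 -0.3] gap 0.999
```

View pics/w1.png

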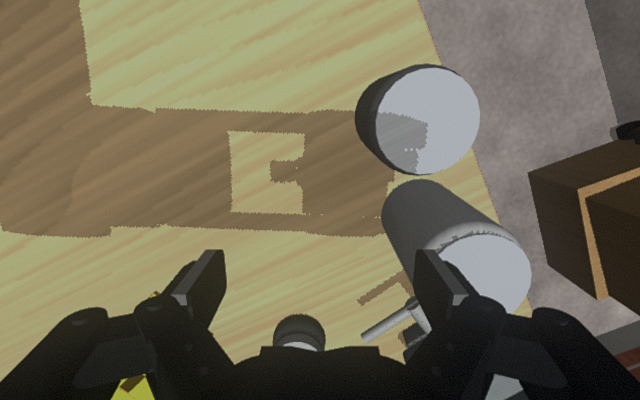

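Call:
{"op": "servo_tool", "data": {"motion": [{"x": -0.95,"y": -0.38,"z": 0,"spin": 0},{"x": -0.95,"y": -0.38,"z": 0,"spin": 0},{"x": -0.95,"y": -0.38,"z": 0,"spin": 0},{"x": -0.95,"y": -0.38,"z": 0,"spin": 0},{"x": -0.95,"y": -0.38,"z": 0,"spin": 0},{"x": -0.95,"y": -0.38,"z": 0,"spin": 0},{"x": -0.95,"y": -0.38,"z": 0,"spin": 0},{"x": -0.95,"y": -0.38,"z": 0,"spin": 0}]}}

```text
t: 1.0
position: [0.5101, 0.3336, 0.2453]
tool_rot: [[-0.893, 0.45, -0.0], [0.45, 0.893, -0.0], [0.0, -0.0, -1.0]]
contact_force: [-0.7, 0.3, 0.2]
finger_gap: 0.998
```

Call:
{"op": "servo_tool", "data": {"motion": [{"x": -0.95,"y": -0.38,"z": 0,"spin": 0},{"x": -0.95,"y": -0.38,"z": 0,"spin": 0},{"x": 0,"y": 0,"z": 0,"spin": -1},{"x": 0,"y": 0,"z": 0,"spin": -1},{"x": 0,"y": 0,"z": 0,"spin": -1},{"x": 0,"y": 0,"z": 0,"spin": -1},{"x": 0,"y": 0,"z": 0,"spin": -1},{"x": 0,"y": 0,"z": 0,"spin": -1}]}}

```text
t: 1.8
position: [0.5634, 0.2736, 0.2451]
tool_rot: [[-0.998, -0.06, -0.0], [-0.06, 0.998, -0.0], [0.0, -0.0, -1.0]]
contact_force: [-0.2, 0.1, -0.0]
finger_gap: 0.999
```

```bash
python3 - <<'E'
from h import *
rel([.568,.268,.245],96)
snap("wrist","w2")
rel([.568,.268,.245],96)
E
```

```text
t 1.80 pos [0.5634 0.2736 0.2451] yaw_y 93.45 units [-0.107 -0.148  0.003]  spin units -0.51 F [-0.2  0.1 -0. ] gap 0.999
t 1.85 pos [0.5633 0.2737 0.2451] yaw_y 93.78 units [-0.107 -0.149  0.004]  spin units -0.44 F [-1.  -0.1  0.3] gap 0.997
```

View pics/w2.png

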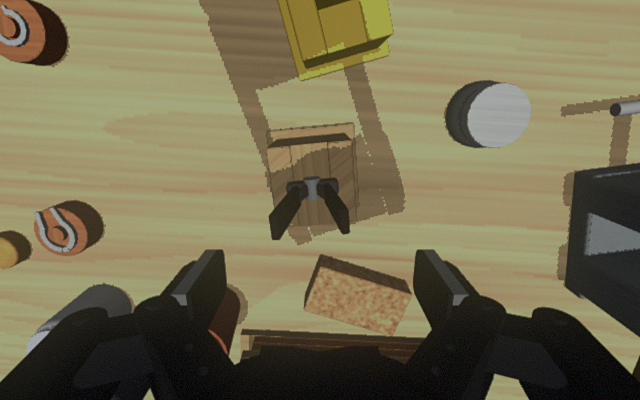

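```bash
python3 - <<'E'
from h import *
im=cv2.imread("pics/w2.png");crop(im,255,165,365,250,7,"pics/w2c.png")
E
```

```text
(no output)
```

View pics/w2c.png

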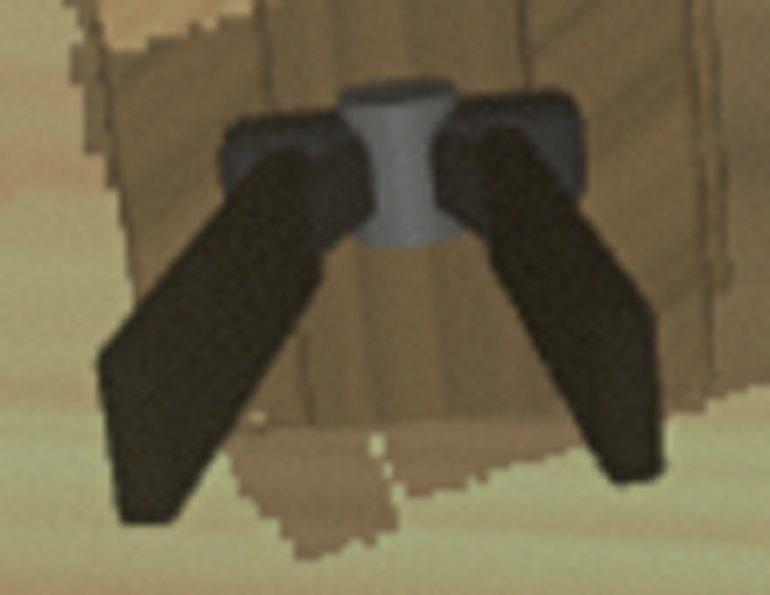

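```bash
cat > fit.py <<'E'
from h import *
from scipy.optimize import least_squares
E
python3 - <<'E'
from fit import *
c=cal("w2")
P=[(100,355,-9,-26.5,95),(118,522,9,-26.5,95),(175,522,9,-20.5,95),(655,310,-9,26.5,95),(663,470,9,26.5,95),(615,483,9,20.5,95),
   (222,128,-7,-24,6),(585,100,-7,24,6)]
uv=np.array([(255+p[0]/7,165+p[1]/7) for p in P]);L=np.array([p[2:] for p in P])/1000
def f(q,full=False):
    th=q[2]; R=np.array([[np.cos(th),-np.sin(th),0],[np.sin(th),np.cos(th),0],[0,0,1]])
    W=(R@L.T).T+[q[0],q[1],q[3] if len(q)>3 else .088]
    return np.array([proj(c,w) for w in W])-uv
for q0 in ([.567,.267,.1],[.567,.267,.1,.088]):
    r=least_squares(lambda q:f(q).ravel(),q0);print(r.x,np.degrees(r.x[2])+90);print(np.round(f(r.x),1))
E
```

```text
[0.56842036 0.2684689  0.15177126] 98.69585281591833
[[-2.5 -1. ]
 [-1.3  1.2]
 [-0.2  0.5]
 [ 2.1 -1.7]
 [ 2.7  1.9]
 [ 0.2  0.8]
 [-1.3 -0.4]
 [ 0.1 -1.1]]
[0.57164187 0.26843019 0.15067112 0.07950961] 98.63281930346253
[[-0.6 -0.8]
 [ 0.4  0.3]
 [ 1.1 -0.4]
 [ 0.4 -1.2]
 [ 0.9  1.3]
 [-1.2  0.2]
 [-0.5  0.7]
 [-0.7  0.2]]
```

```bash
python3 - <<'E'
from h import *
rel([.5692,.2685,.158],98.4)
E
```

```text
t 1.85 pos [0.5633 0.2737 0.2451] yaw_y 93.78 units [-0.139 -0.138  2.179]  spin units -0.92 F [-1.  -0.1  0.3] gap 0.997
```

Call:
{"op": "servo_tool", "data": {"motion": [{"x": -0.14,"y": -0.14,"z": 0,"spin": -0.5},{"x": 0,"y": 0,"z": 0,"spin": -0.5},{"x": 0,"y": 0,"z": 0.7,"spin": 0},{"x": 0,"y": 0,"z": 0.7,"spin": 0},{"x": 0,"y": 0,"z": 0.5,"spin": 0},{"x": 0,"y": 0,"z": 0.28,"spin": 0},{"x": 0,"y": 0,"z": 0,"spin": 0}]}}

```text
t: 2.55
position: [0.5686, 0.2681, 0.1567]
tool_rot: [[-0.99, -0.143, -0.002], [-0.143, 0.99, -0.001], [0.002, -0.001, -1.0]]
contact_force: [0.7, 0.4, 0.0]
finger_gap: 0.997
```

```bash
python3 - <<'E'
from h import *
rel([.5692,.2685,.158],98.4)
im,c=snap("wrist","w3")
E
```

```text
t 2.55 pos [0.5686 0.2681 0.1567] yaw_y 98.20 units [-0.016  0.007 -0.032]  spin units -0.04 F [0.7 0.4 0. ] gap 0.997
```

View pics/w3.png

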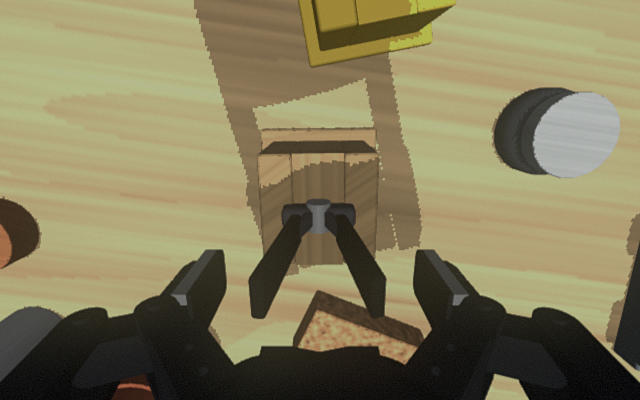

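Call:
{"op": "servo_tool", "data": {"motion": [{"x": 0,"y": 0,"z": 0,"spin": 0},{"x": 0,"y": 0,"z": 0,"spin": 0},{"x": 0,"y": 0,"z": 0,"spin": 0},{"x": 0,"y": 0,"z": 0,"spin": 0},{"x": 0,"y": 0,"z": 0,"spin": 0}], "claw": 0.505, "force": 40}}

```text
t: 3.1
position: [0.5702, 0.2686, 0.1595]
tool_rot: [[-0.99, -0.144, 0.002], [-0.144, 0.99, 0.001], [-0.002, 0.0, -1.0]]
contact_force: [0.0, -1.8, 9.1]
finger_gap: 0.506
```

```bash
python3 - <<'E'
from h import *
rel([.5692,.2685,.158],98.4)
im,c=snap("wrist","w4")
print(readout.get_obs()["moment"])
E
```

```text
t 3.10 pos [0.5702 0.2686 0.1595] yaw_y 98.26 units [0.026 0.002 0.038]  spin units -0.03 F [ 0.  -1.8  9.1] gap 0.506
[-0.33136559  0.00377696 -0.03404414]
```

View pics/w4.png

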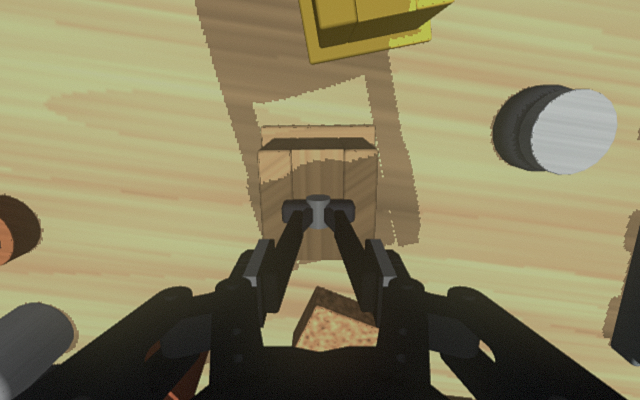

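Call:
{"op": "servo_tool", "data": {"motion": [{"x": 0,"y": 0,"z": -0.1,"spin": 0},{"x": 0,"y": 0,"z": -0.3,"spin": 0},{"x": 0,"y": 0,"z": -0.4,"spin": 0},{"x": 0,"y": 0,"z": -0.5,"spin": 0},{"x": 0,"y": 0,"z": -0.5,"spin": 0},{"x": 0,"y": 0,"z": -0.5,"spin": 0},{"x": 0,"y": 0,"z": -0.5,"spin": 0},{"x": 0,"y": 0,"z": -0.1,"spin": 0}]}}

```text
t: 3.95
position: [0.5703, 0.2689, 0.2773]
tool_rot: [[-0.99, -0.144, 0.004], [-0.144, 0.99, 0.002], [-0.004, 0.001, -1.0]]
contact_force: [0.4, -0.3, -2.1]
finger_gap: 0.506
```

```bash
python3 - <<'E'
from h import *
rel([.649,-.024,.27],113)
im,c=snap("wrist","w5")
crop(im,200,120,440,320,3,"pics/w5c.png")
im,c=snap("scene","s5")
crop(im,380,130,460,230,6,"pics/s5c.png")
E
```

```text
t 3.95 pos [0.5703 0.2689 0.2773] yaw_y 98.26 units [-0.894 -7.53   0.177]  spin units -2.95 F [ 0.4 -0.3 -2.1] gap 0.506
```

View pics/w5c.png

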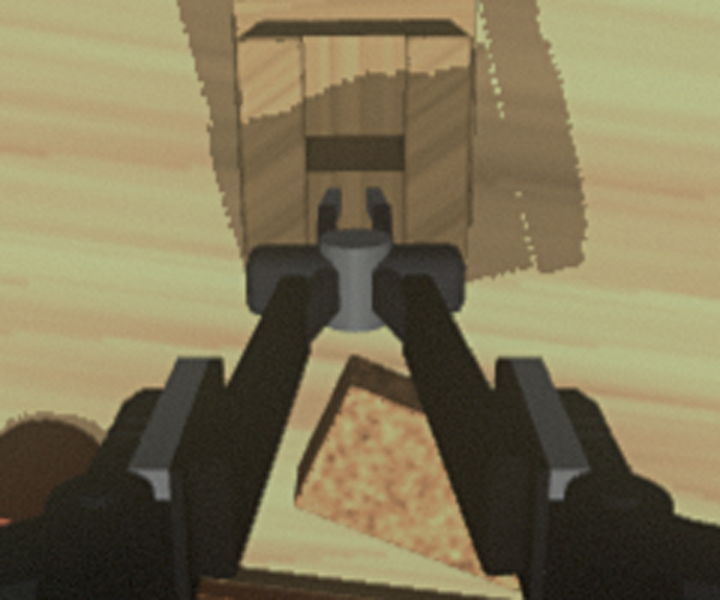

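View pics/s5c.png

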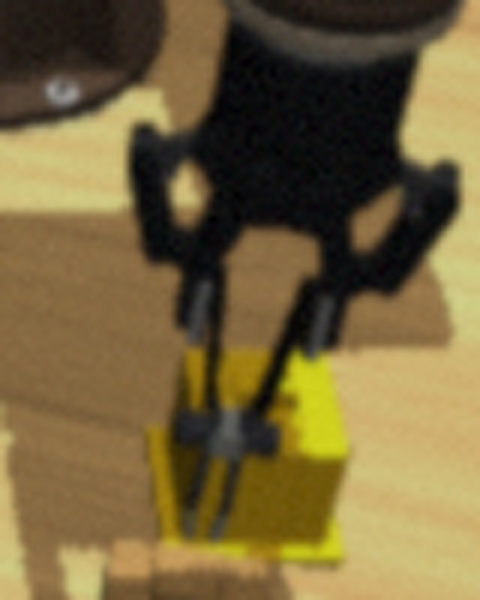

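Call:
{"op": "servo_tool", "data": {"motion": [{"x": 0,"y": 0,"z": 0,"spin": 0},{"x": 0,"y": 0,"z": 0,"spin": 0}], "claw": 0.56}}

```text
t: 4.25
position: [0.5688, 0.2682, 0.273]
tool_rot: [[-0.99, -0.144, -0.002], [-0.144, 0.99, -0.001], [0.002, -0.0, -1.0]]
contact_force: [0.1, 0.1, -1.6]
finger_gap: 0.559
```

```bash
python3 - <<'E'
from h import *
rel([.649,-.024,.27],113)
im,c=snap("wrist","w6")
crop(im,260,150,370,240,7,"pics/w6c.png")
E
```

```text
t 4.25 pos [0.5688 0.2682 0.273 ] yaw_y 98.25 units [-0.936 -7.517  0.077]  spin units -2.95 F [ 0.1  0.1 -1.6] gap 0.559
```

View pics/w6c.png

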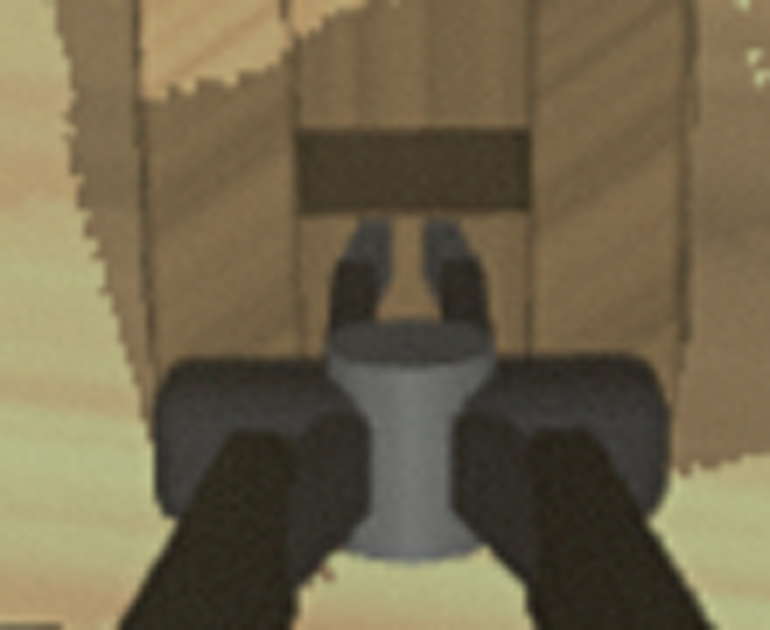

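```bash
cat >> fit.py <<'E'
from scipy.spatial.transform import Rotation as Ro
def fitpl(name,P,s,u0,v0,Rt,pt,h=None):
    c=cal(name); L=np.array([p[2:5] for p in P])/1000.; uv=np.array([(u0+p[0]/s,v0+p[1]/s) for p in P])
    # tool-frame local: x tool, y tool, z tool(down). pliers local given as (toolx, tooly, down)
    def f(q):
        Rm=Ro.from_euler('xyz',[q[5] if len(q)>5 else 0,q[3],q[4]]).as_matrix()
        W=((Rm@L.T).T+q[:3])@np.array(Rt).T+pt
        r=np.array([proj(c,w) for w in W])-uv
        return r
    r=least_squares(lambda q:np.r_[f(q).ravel(),np.array(q[3:])*3],[0,0,.07,0,0])
    q=r.x;Rm=Ro.from_euler('xyz',[0,q[3],q[4]]).as_matrix()
    return q,f(q),Rm@[0,0,.072]+q[:3]
E
python3 - <<'E'
from fit import *
o=readout.get_obs()
# note tool y in image: image right = ? 
c=cal("w6");R=np.array(o["tool_rot"]);p=np.array(o["position"])
print("tool+y px dir",proj(c,p+R@[0,.01,.1])-proj(c,p+R@[0,0,.1]), "+x",proj(c,p+R@[.01,0,.1])-proj(c,p+R@[0,0,.1]))
P=[(157,358,7,-24,8),(157,515,-7,-24,-6),(668,355,7,24,8),(668,510,-7,24,-6),(407,221,3.5,0,72)]
q,r,t=fitpl("w6",P,7,260,150,R,p)
print(q,np.round(r,1),"tips tool",t, "world",R@t+p)
E
```

```text
tool+y px dir [13.40228092  0.01715795] +x [ 1.17709753e-02 -1.29587291e+01]
[-4.75245077e-04 -1.55739288e-05  7.37838787e-02 -1.35864776e-02
 -9.73145222e-03] [[ 1.3 -2.2]
 [-0.2  1.8]
 [-1.7 -2.3]
 [ 0.   2. ]
 [ 0.8  0.6]] tips tool [-1.45339505e-03 -6.05480849e-06  1.45777233e-01] world [0.57009601 0.26834763 0.12728665]
```

```bash
python3 - <<'E'
from h import *
rel([.695,-.02,.273],113)
E
```

```text
t 4.30 pos [0.5689 0.2682 0.2731] yaw_y 98.25 units [-2.086e+00 -7.584e+00  1.000e-03]  spin units -2.95 F [ 0.6 -0.8 -1.5] gap 0.560
```

Call:
{"op": "servo_tool", "data": {"motion": [{"x": -0.1,"y": -0.4,"z": 0,"spin": 0},{"x": -0.2,"y": -0.7,"z": 0,"spin": 0},{"x": -0.26,"y": -0.9,"z": 0,"spin": 0},{"x": -0.26,"y": -0.9,"z": 0,"spin": 0},{"x": -0.26,"y": -0.9,"z": 0,"spin": 0},{"x": -0.26,"y": -0.9,"z": 0,"spin": 0},{"x": -0.26,"y": -0.9,"z": 0,"spin": 0},{"x": -0.2,"y": -0.8,"z": 0,"spin": 0}]}}

```text
t: 5.1
position: [0.6779, 0.0227, 0.2735]
tool_rot: [[-0.99, -0.143, -0.001], [-0.143, 0.99, -0.0], [0.001, -0.0, -1.0]]
contact_force: [-0.0, 0.3, -1.4]
finger_gap: 0.563
```

Call:
{"op": "servo_tool", "data": {"motion": [{"x": -0.2,"y": -0.7,"z": 0,"spin": -0.4},{"x": -0.1,"y": -0.3,"z": 0,"spin": -0.7},{"x": 0,"y": -0.1,"z": 0,"spin": -0.8},{"x": 0,"y": 0,"z": 0,"spin": -0.7},{"x": 0,"y": 0,"z": 0,"spin": -0.4},{"x": 0,"y": 0,"z": 0,"spin": 0}]}}

```text
t: 5.7
position: [0.6961, -0.0171, 0.2735]
tool_rot: [[-0.919, -0.395, -0.001], [-0.395, 0.919, -0.0], [0.001, 0.0, -1.0]]
contact_force: [-0.4, -0.3, -2.3]
finger_gap: 0.561
```

```bash
python3 - <<'E'
from h import *
rel([.695,-.02,.273],113)
im,c=snap("wrist","w7")
E
```

```text
t 5.70 pos [ 0.6961 -0.0171  0.2735] yaw_y 113.26 units [ 0.054 -0.057  0.012]  spin units 0.05 F [-0.4 -0.3 -2.3] gap 0.561
```

View pics/w7.png

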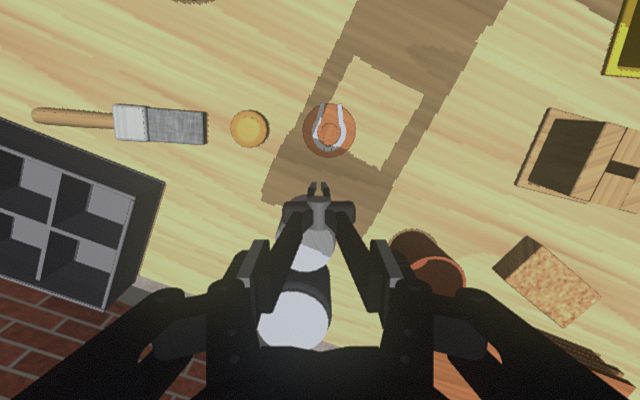

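```bash
python3 - <<'E'
from h import *
im=cv2.imread("pics/w7.png");crop(im,295,90,365,160,8,"pics/w7c.png");crop(im,285,170,355,230,8,"pics/w7d.png")
E
```

```text
(no output)
```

View pics/w7c.png

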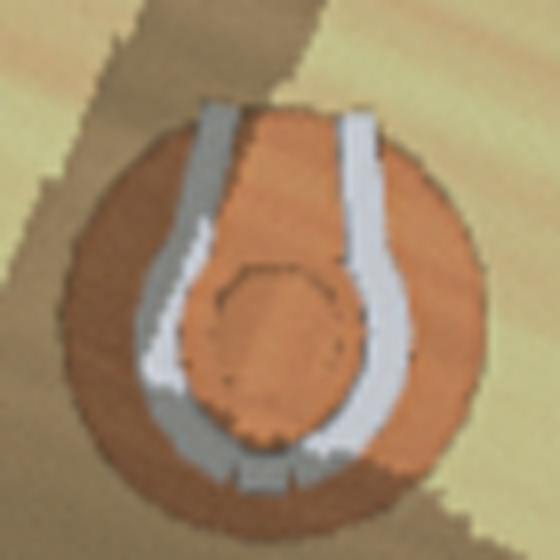

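View pics/w7d.png

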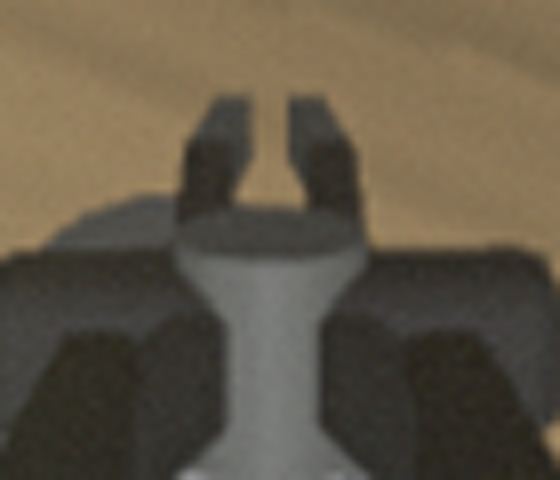

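```bash
python3 - <<'E'
from fit import *
c=cal("w7")
g=lambda u,v,z:atz(c,295+u/8,90+v/8,z)
a=g(222,103,.035);b=g(357,115,.035)  # end centres
m=(a+b)/2; back=g(265,490,.032)
ax=back-m; print("ends",a,b,"sep",np.linalg.norm(a-b),"mid",m,"back",back,np.linalg.norm(ax))
print("ring x yaw from axis",np.degrees(np.arctan2(ax[1],ax[0])),"from lugs",np.degrees(np.arctan2(*(b-a)[[1,0]]))-90)
post=g(272,322,.03);print("post",post, "width",np.linalg.norm(g(62,325,.03)-g(487,325,.03)))
print("pin",g(282,345,.037))
o=readout.get_obs();R=np.array(o["tool_rot"]);p=np.array(o["position"])
for th in (22,24,26):
    e=np.array([np.cos(np.radians(th)),np.sin(np.radians(th)),0]); print(th,"lugs",m+e*.0045,"centre",m+e*.029)
tip=atz(c,285+268/8,170+98/8,.1275);print("tip near edge mid",tip, "in tool",R.T@(tip-p))
E
```

```text
ends [ 0.63133483 -0.04100648  0.035     ] [ 0.62542003 -0.02328693  0.035     ] sep 0.018680667306244382 mid [ 0.62837743 -0.03214671  0.035     ] back [ 0.67818807 -0.01380375  0.032     ] 0.053165435078919826
ring x yaw from axis 20.216423485898645 from lugs 18.459062981855737
post [ 0.6560494  -0.02240913  0.03      ] width 0.06073889607522292
pin [ 0.65793945 -0.02026106  0.037     ]
22 lugs [ 0.63254976 -0.03046098  0.035     ] centre [ 0.65526576 -0.02128311  0.035     ]
24 lugs [ 0.63248838 -0.03031639  0.035     ] centre [ 0.65487025 -0.02035134  0.035     ]
26 lugs [ 0.632422   -0.03017404  0.035     ] centre [ 0.65444246 -0.01943394  0.035     ]
tip near edge mid [ 0.69459223 -0.01862178  0.1275    ] in tool [ 0.00200869 -0.00101382  0.14609078]
```

```bash
python3 - <<'E'
from h import *
rel([.6312,-.0308,.20],110)
E
```

```text
t 5.75 pos [ 0.6961 -0.0169  0.2736] yaw_y 113.19 units [1.628 0.319 1.841]  spin units 0.64 F [-0.9 -0.1 -2.1] gap 0.562
```

Call:
{"op": "servo_tool", "data": {"motion": [{"x": 0.3,"y": 0.1,"z": 0,"spin": 0},{"x": 0.5,"y": 0.12,"z": 0.1,"spin": 0},{"x": 0.5,"y": 0.1,"z": 0.3,"spin": 0},{"x": 0.33,"y": 0,"z": 0.4,"spin": 0},{"x": 0,"y": 0,"z": 0.5,"spin": 0.3},{"x": 0,"y": 0,"z": 0.35,"spin": 0.34},{"x": 0,"y": 0,"z": 0.19,"spin": 0},{"x": 0,"y": 0,"z": 0,"spin": 0}]}}

```text
t: 6.55
position: [0.6311, -0.0301, 0.1994]
tool_rot: [[-0.939, -0.343, -0.002], [-0.343, 0.939, 0.0], [0.001, 0.001, -1.0]]
contact_force: [0.8, 0.5, -1.8]
finger_gap: 0.562
```

```bash
python3 - <<'E'
from h import *
rel([.6312,-.0308,.20],110)
im,c=snap("wrist","w8")
crop(im,275,130,365,220,8,"pics/w8c.png")
E
```

```text
t 6.55 pos [ 0.6311 -0.0301  0.1994] yaw_y 110.07 units [ 0.004 -0.018 -0.014]  spin units 0.01 F [ 0.8  0.5 -1.8] gap 0.562
```

View pics/w8c.png

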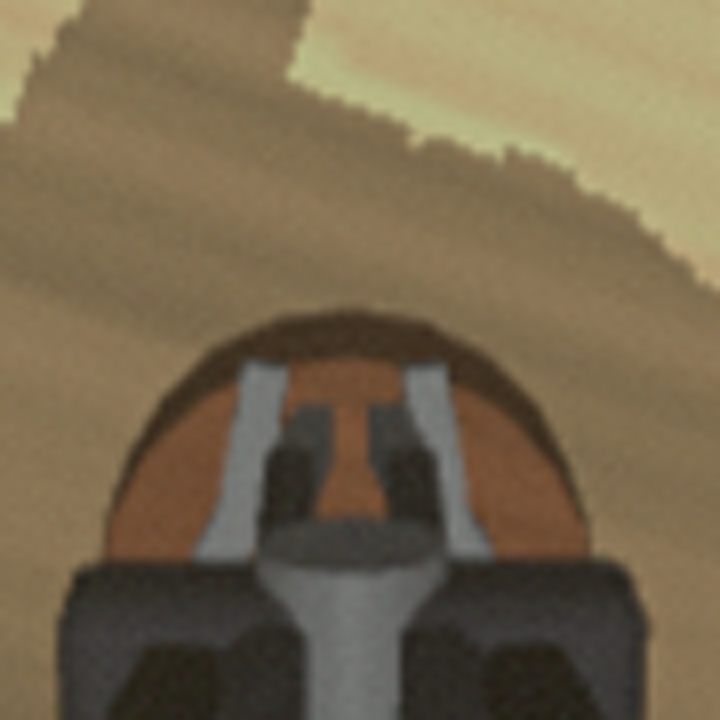

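```bash
python3 - <<'E'
from fit import *
c=cal("w8");o=readout.get_obs();R=np.array(o["tool_rot"]);p=np.array(o["position"])
T=lambda u,v,z:(R.T@(atz(c,275+u/8,130+v/8,z)-p))*1000
print("lug ends",T(264,364,.035),T(427,364,.035),"gap mid",T(345,364,.035))
for zt in (.050,.0535,.056): print("tip",T(350,403,zt),T(298,403,zt),T(402,403,zt))
E
```

```text
lug ends [  4.31670821 -10.42184404 165.27517586] [  4.33497953   8.65854765 165.27928868] gap mid [  4.32578767  -0.94033827 165.27721962]
tip [  3.27843307  -0.33263138 150.27683243] [  3.2729272   -6.13265782 150.27558225] [  3.28393905   5.46752073 150.27808265]
tip [  4.12873484  -0.32801118 146.77725162] [  4.1232985   -6.0548011  146.77601722] [  4.1341713    5.39890284 146.77848605]
tip [  4.73609325  -0.32471103 144.27755103] [  4.73070656  -5.99918916 144.27632791] [  4.74148005   5.34989006 144.27877419]
```

Call:
{"op": "servo_tool", "data": {"motion": [{"x": -0.02,"y": -0.015,"z": 0,"spin": 0},{"x": 0,"y": 0,"z": 0.15,"spin": 0},{"x": 0,"y": 0,"z": 0.15,"spin": 0},{"x": 0,"y": 0,"z": 0.1,"spin": 0},{"x": 0,"y": 0,"z": 0,"spin": 0},{"x": 0,"y": 0,"z": 0,"spin": 0}]}}

```text
t: 7.2
position: [0.6323, -0.0304, 0.1844]
tool_rot: [[-0.939, -0.343, -0.0], [-0.343, 0.939, 0.0], [0.0, 0.0, -1.0]]
contact_force: [-0.2, 1.0, -2.0]
finger_gap: 0.562
```

```bash
python3 - <<'E'
from fit import *
rel([.6312,-.0308,.18],110)
im,c=snap("wrist","w9")
crop(im,275,130,365,220,8,"pics/w9c.png")
E
```

```text
t 7.20 pos [ 0.6323 -0.0304  0.1844] yaw_y 110.05 units [ 0.028 -0.     0.11 ]  spin units 0.01 F [-0.2  1.  -2. ] gap 0.562
```

View pics/w9c.png

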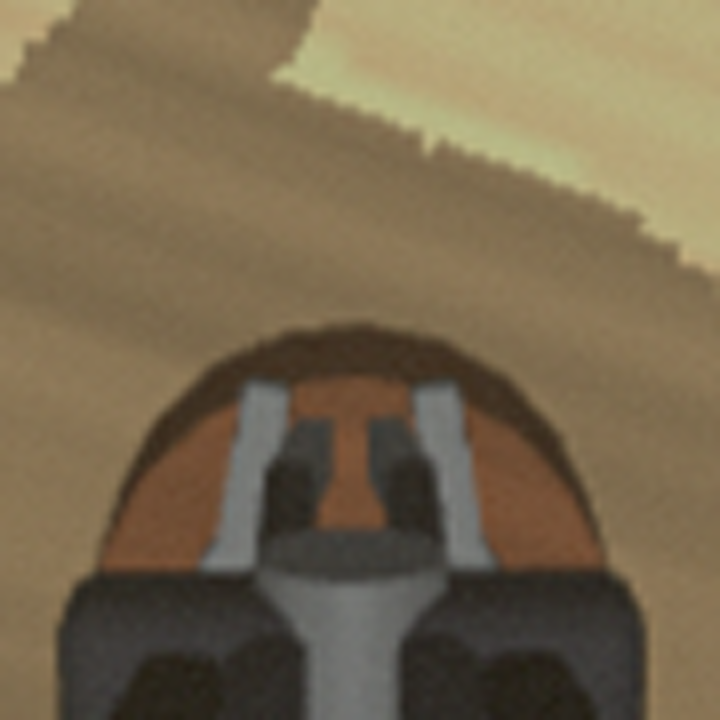

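```bash
python3 - <<'E'
from fit import *
c=cal("w9");o=readout.get_obs();R=np.array(o["tool_rot"]);p=np.array(o["position"])
T=lambda u,v,z:(R.T@(atz(c,275+u/8,130+v/8,z)-p))*1000
print("lug ends",T(267,383,.035),T(437,383,.035),"gap mid",T(352,383,.035))
for zt in (.0375,.0405): print("tip",T(351,417,zt),T(298,417,zt),T(405,417,zt))
E
```

```text
lug ends [  5.20191412  -9.69900311 149.57103634] [  5.22638474   9.21437028 149.57034213] gap mid [  5.21414945  -0.24230003 149.57068923]
tip [  1.94252983  -0.34720734 147.07097311] [  1.93493604  -6.21321864 147.07118842] [  1.95026687   5.62947033 147.07075373]
tip [  2.69089197  -0.3436733  144.0709089 ] [  2.68338117  -6.14558116 144.07112186] [  2.69854446   5.56769158 144.07069193]
```

Call:
{"op": "servo_tool", "data": {"motion": [{"x": 0.015,"y": 0,"z": 0,"spin": 0},{"x": 0.015,"y": 0,"z": 0.05,"spin": 0},{"x": 0,"y": 0,"z": 0.05,"spin": 0},{"x": 0,"y": 0,"z": 0,"spin": 0},{"x": 0,"y": 0,"z": 0,"spin": 0}]}}

```text
t: 7.75
position: [0.6311, -0.0308, 0.1804]
tool_rot: [[-0.939, -0.343, -0.0], [-0.343, 0.939, 0.0], [0.0, 0.0, -1.0]]
contact_force: [0.7, 0.3, -2.0]
finger_gap: 0.556
```

```bash
python3 - <<'E'
from fit import *
rel([.6312,-.0308,.18],110)
im,c=snap("wrist","w10")
crop(im,275,130,365,220,8,"pics/w10c.png")
o=readout.get_obs();R=np.array(o["tool_rot"]);p=np.array(o["position"]);print(o["contact_force"])
E
```

```text
t 7.75 pos [ 0.6311 -0.0308  0.1804] yaw_y 110.05 units [-0.001 -0.     0.011]  spin units 0.01 F [ 0.7  0.3 -2. ] gap 0.556
[ 0.39300367 -0.49510032 -2.54777415]
```

View pics/w10c.png

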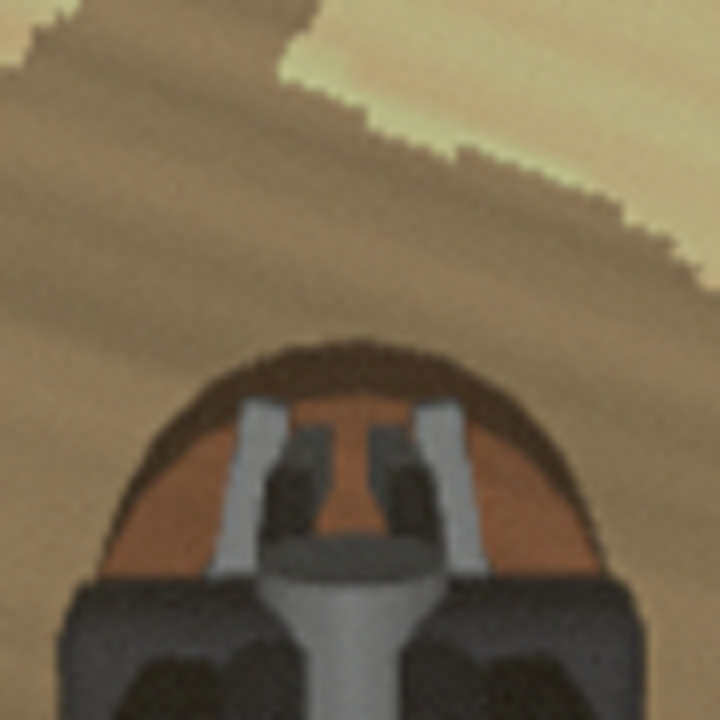

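Call:
{"op": "servo_tool", "data": {"motion": [{"x": 0.02,"y": 0,"z": 0,"spin": 0},{"x": 0.02,"y": 0,"z": 0.02,"spin": 0},{"x": 0,"y": 0,"z": 0.03,"spin": 0},{"x": 0,"y": 0,"z": 0,"spin": 0},{"x": 0,"y": 0,"z": 0,"spin": 0}]}}

```text
t: 8.3
position: [0.6297, -0.0313, 0.1785]
tool_rot: [[-0.939, -0.343, -0.0], [-0.343, 0.939, -0.0], [0.0, 0.0, -1.0]]
contact_force: [0.0, 0.0, -1.8]
finger_gap: 0.561
```

```bash
python3 - <<'E'
from fit import *
rel([.6312,-.0308,.18],110)
im,c=snap("wrist","w11")
crop(im,275,130,365,220,8,"pics/w11c.png")
o=readout.get_obs();print(o["contact_force"])
im,c=snap("scene","s11")
crop(im,280,190,350,270,8,"pics/s11c.png")
E
```

```text
t 8.30 pos [ 0.6297 -0.0313  0.1785] yaw_y 110.05 units [-0.04  -0.    -0.039]  spin units 0.01 F [ 0.   0.  -1.8] gap 0.561
[-0.03087207  0.80811999 -1.07769805]
```

View pics/w11c.png

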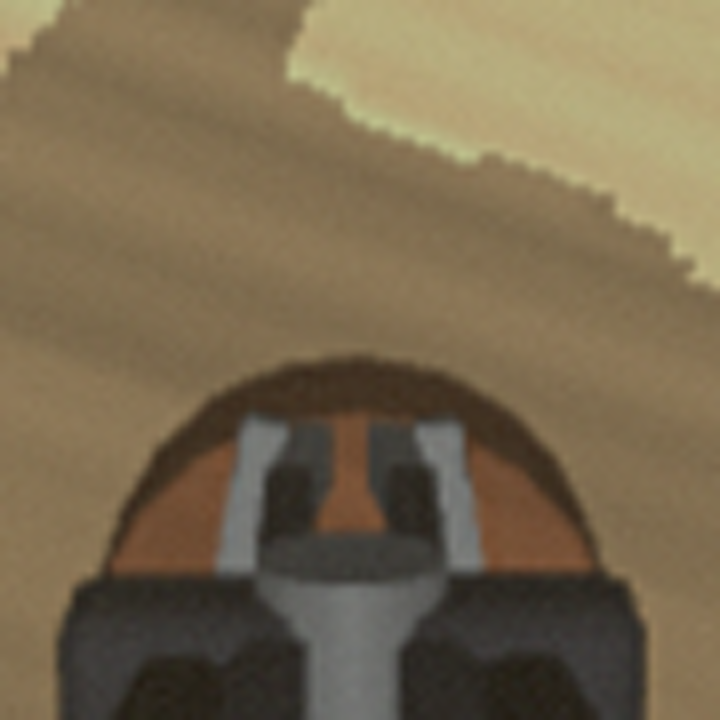

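View pics/s11c.png

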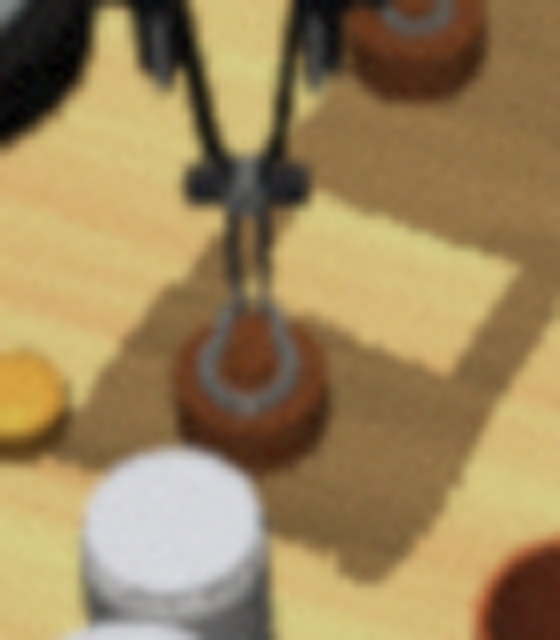

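Call:
{"op": "servo_tool", "data": {"motion": [{"x": 0,"y": 0,"z": 0.025,"spin": 0},{"x": 0,"y": 0,"z": 0,"spin": 0},{"x": 0,"y": 0,"z": 0,"spin": 0}]}}

```text
t: 8.7
position: [0.6296, -0.0313, 0.1774]
tool_rot: [[-0.939, -0.343, -0.0], [-0.343, 0.939, -0.0], [0.0, 0.0, -1.0]]
contact_force: [-0.2, 0.3, -2.5]
finger_gap: 0.563
```

Call:
{"op": "servo_tool", "data": {"motion": [{"x": 0,"y": 0,"z": 0.02,"spin": 0},{"x": 0,"y": 0,"z": 0,"spin": 0},{"x": 0,"y": 0,"z": 0,"spin": 0}]}}

```text
t: 9.0
position: [0.6297, -0.0313, 0.1767]
tool_rot: [[-0.939, -0.343, -0.0], [-0.343, 0.939, -0.0], [0.0, 0.0, -1.0]]
contact_force: [-0.3, -0.0, -2.5]
finger_gap: 0.558
```

Call:
{"op": "servo_tool", "data": {"motion": [{"x": 0,"y": 0,"z": 0.02,"spin": 0},{"x": 0,"y": 0,"z": 0,"spin": 0},{"x": 0,"y": 0,"z": 0,"spin": 0}]}}

```text
t: 9.3
position: [0.6296, -0.0313, 0.1759]
tool_rot: [[-0.939, -0.343, -0.0], [-0.343, 0.939, 0.0], [0.0, 0.0, -1.0]]
contact_force: [0.2, -0.7, -2.6]
finger_gap: 0.559
```

Call:
{"op": "servo_tool", "data": {"motion": [{"x": 0,"y": 0,"z": 0.02,"spin": 0},{"x": 0,"y": 0,"z": 0,"spin": 0},{"x": 0,"y": 0,"z": 0,"spin": 0}]}}

```text
t: 9.6
position: [0.6297, -0.0313, 0.1751]
tool_rot: [[-0.939, -0.343, -0.0], [-0.343, 0.939, -0.0], [0.0, 0.0, -1.0]]
contact_force: [-0.2, -0.2, -2.0]
finger_gap: 0.557
```

Call:
{"op": "servo_tool", "data": {"motion": [{"x": 0,"y": 0,"z": 0.02,"spin": 0},{"x": 0,"y": 0,"z": 0,"spin": 0},{"x": 0,"y": 0,"z": 0,"spin": 0}]}}

```text
t: 9.9
position: [0.6296, -0.0313, 0.1743]
tool_rot: [[-0.939, -0.343, -0.0], [-0.343, 0.939, 0.0], [0.0, 0.0, -1.0]]
contact_force: [0.8, 0.6, -2.0]
finger_gap: 0.561
```

```bash
python3 - <<'E'
from fit import *
rel([.6312,-.0308,.18],110)
im,c=snap("wrist","w12")
crop(im,275,130,365,220,8,"pics/w12c.png")
o=readout.get_obs();print(o["contact_force"],o["moment"])
E
```

```text
t 9.90 pos [ 0.6296 -0.0313  0.1743] yaw_y 110.05 units [-0.041 -0.001 -0.144]  spin units 0.01 F [ 0.8  0.6 -2. ] gap 0.561
[ 0.29225326 -0.64164463 -1.62108688] [ 0.00922492  0.00480715 -0.0251494 ]
```

View pics/w12c.png

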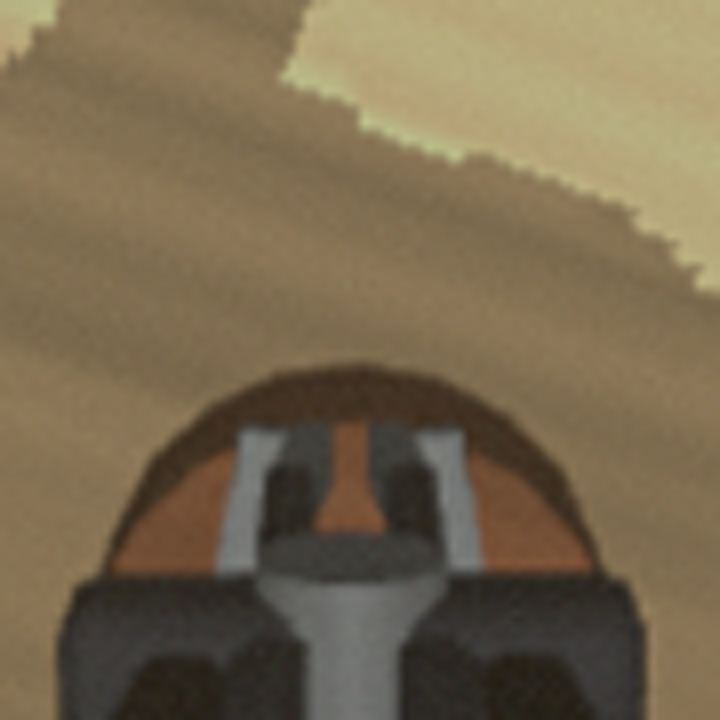

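Call:
{"op": "servo_tool", "data": {"motion": [{"x": -0.03,"y": 0,"z": 0.02,"spin": 0},{"x": 0,"y": 0,"z": 0,"spin": 0},{"x": 0,"y": 0,"z": 0,"spin": 0}]}}

```text
t: 10.25
position: [0.631, -0.0309, 0.1736]
tool_rot: [[-0.939, -0.343, 0.0], [-0.343, 0.939, -0.0], [-0.0, -0.0, -1.0]]
contact_force: [-0.0, 0.5, 1.8]
finger_gap: 0.563
```

Call:
{"op": "servo_tool", "data": {"motion": [{"x": 0,"y": 0,"z": 0.02,"spin": 0},{"x": 0,"y": 0,"z": 0,"spin": 0},{"x": 0,"y": 0,"z": 0,"spin": 0}]}}

```text
t: 10.55
position: [0.6313, -0.031, 0.1733]
tool_rot: [[-0.939, -0.343, 0.001], [-0.343, 0.939, -0.0], [-0.001, -0.001, -1.0]]
contact_force: [0.5, -0.4, 6.9]
finger_gap: 0.559
```

Call:
{"op": "servo_tool", "data": {"motion": [{"x": 0,"y": 0,"z": 0.02,"spin": 0},{"x": 0,"y": 0,"z": 0,"spin": 0},{"x": 0,"y": 0,"z": 0,"spin": 0}]}}

```text
t: 10.85
position: [0.6315, -0.031, 0.1727]
tool_rot: [[-0.939, -0.343, 0.002], [-0.343, 0.939, -0.0], [-0.002, -0.001, -1.0]]
contact_force: [0.3, 0.4, 7.6]
finger_gap: 0.557
```

```bash
python3 - <<'E'
from fit import *
rel([.6312,-.0308,.18],110)
im,c=snap("wrist","w13")
crop(im,275,130,365,220,8,"pics/w13c.png")
E
```

```text
t 10.85 pos [ 0.6315 -0.031   0.1727] yaw_y 110.05 units [ 0.005  0.007 -0.183]  spin units 0.01 F [0.3 0.4 7.6] gap 0.557
```

View pics/w13c.png

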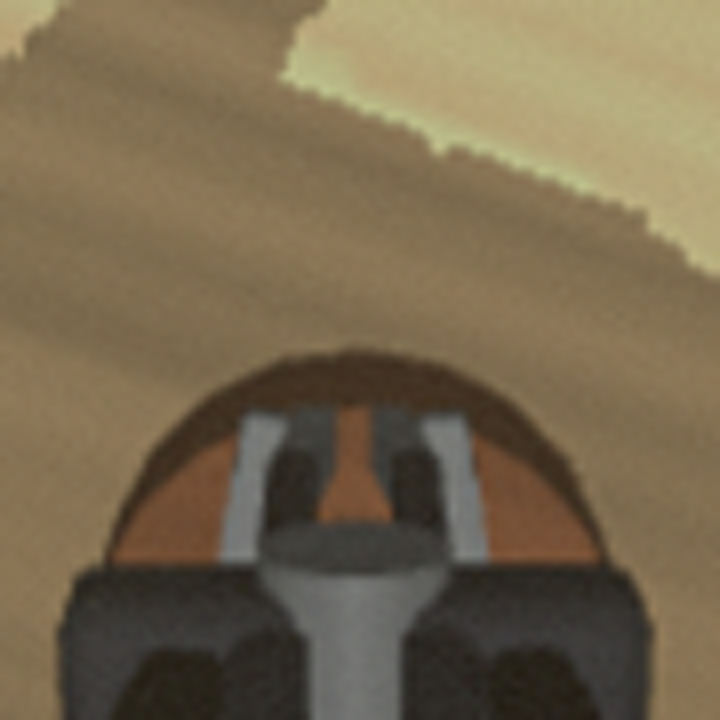

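Call:
{"op": "servo_tool", "data": {"motion": [{"x": 0,"y": 0,"z": -0.05,"spin": 0},{"x": 0,"y": 0,"z": -0.05,"spin": 0},{"x": 0,"y": 0,"z": 0,"spin": 0},{"x": 0,"y": 0,"z": 0,"spin": 0}]}}

```text
t: 11.3
position: [0.6307, -0.0309, 0.1758]
tool_rot: [[-0.939, -0.343, -0.0], [-0.343, 0.939, 0.0], [0.0, 0.0, -1.0]]
contact_force: [-0.2, 0.3, -1.5]
finger_gap: 0.567
```

Call:
{"op": "servo_tool", "data": {"motion": [{"x": 0,"y": 0,"z": 0,"spin": 0},{"x": 0,"y": 0,"z": -0.01,"spin": 0},{"x": 0,"y": 0,"z": 0,"spin": 0}], "claw": 0.45, "force": 60}}

```text
t: 11.6
position: [0.6307, -0.0309, 0.1762]
tool_rot: [[-0.939, -0.343, -0.0], [-0.343, 0.939, 0.0], [0.0, 0.0, -1.0]]
contact_force: [-0.4, 0.7, -2.4]
finger_gap: 0.452
```

```bash
python3 - <<'E'
from fit import *
rel([.6312,-.0308,.18],110)
im,c=snap("wrist","w14")
crop(im,275,130,365,220,8,"pics/w14c.png")
E
```

```text
t 11.60 pos [ 0.6307 -0.0309  0.1762] yaw_y 110.05 units [-0.013 -0.001 -0.095]  spin units 0.01 F [-0.4  0.7 -2.4] gap 0.452
```

View pics/w14c.png

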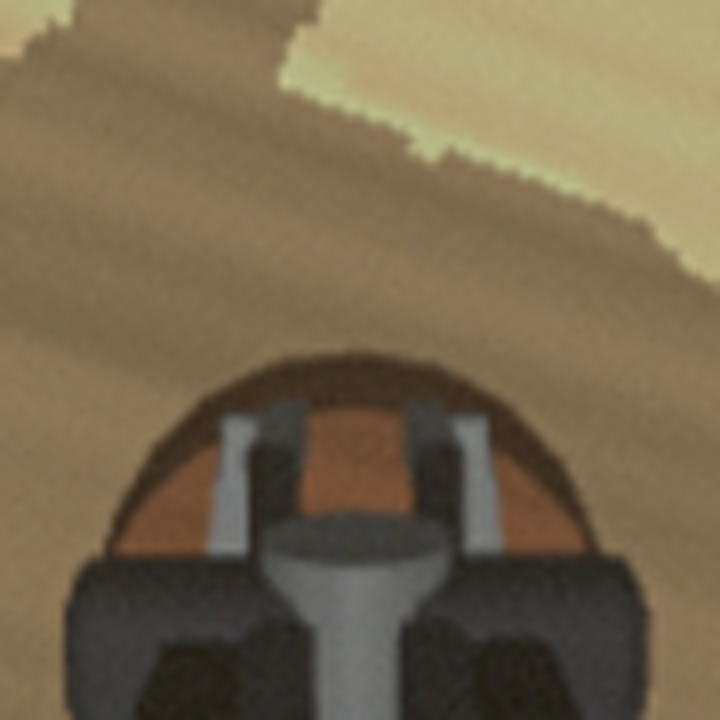

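Call:
{"op": "servo_tool", "data": {"motion": [{"x": 0,"y": 0,"z": -0.01,"spin": 0},{"x": 0,"y": 0,"z": -0.01,"spin": 0},{"x": 0,"y": 0,"z": 0,"spin": 0},{"x": 0,"y": 0,"z": 0,"spin": 0}], "claw": 0.27, "force": 60}}

```text
t: 12.05
position: [0.6309, -0.0309, 0.1771]
tool_rot: [[-0.939, -0.343, 0.0], [-0.343, 0.939, -0.0], [-0.0, -0.0, -1.0]]
contact_force: [0.3, 0.6, 0.5]
finger_gap: 0.282
```

```bash
python3 - <<'E'
from fit import *
rel([.6312,-.0308,.18],110)
im,c=snap("wrist","w15")
crop(im,275,130,365,220,8,"pics/w15c.png")
E
```

```text
t 12.05 pos [ 0.6309 -0.0309  0.1771] yaw_y 110.06 units [-0.009  0.001 -0.072]  spin units 0.01 F [0.3 0.6 0.5] gap 0.282
```

View pics/w15c.png

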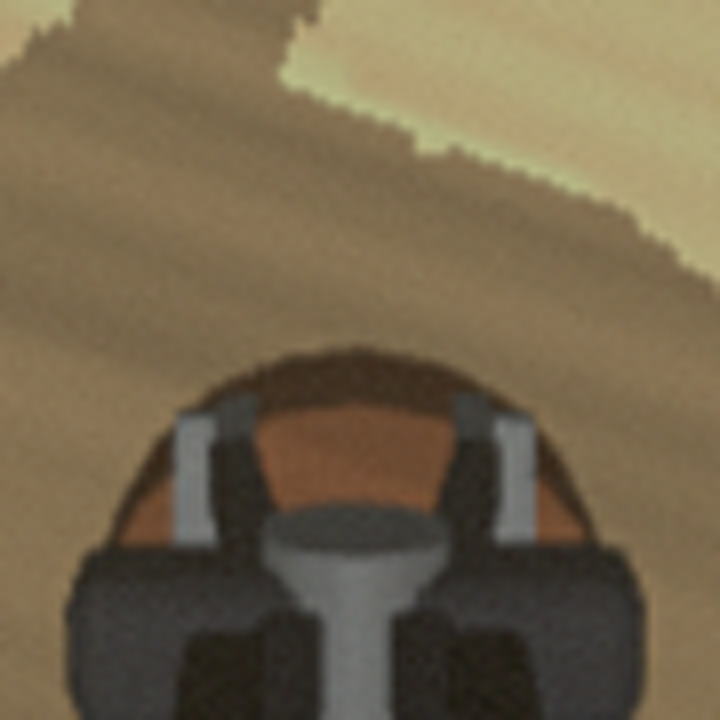

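Call:
{"op": "servo_tool", "data": {"motion": [{"x": 0,"y": 0,"z": -0.05,"spin": 0},{"x": 0,"y": 0,"z": -0.1,"spin": 0},{"x": 0,"y": 0,"z": -0.2,"spin": 0},{"x": 0,"y": 0,"z": -0.2,"spin": 0},{"x": 0,"y": 0,"z": -0.2,"spin": 0},{"x": 0,"y": 0,"z": -0.2,"spin": 0},{"x": 0,"y": 0,"z": -0.1,"spin": 0},{"x": 0,"y": 0,"z": 0,"spin": 0}]}}

```text
t: 12.9
position: [0.6312, -0.031, 0.2199]
tool_rot: [[-0.939, -0.343, 0.001], [-0.343, 0.939, -0.0], [-0.001, -0.001, -1.0]]
contact_force: [-1.0, -0.6, -2.3]
finger_gap: 0.281
```

```bash
python3 - <<'E'
from fit import *
rel([.6312,-.0308,.18],110)
im,c=snap("wrist","w16")
crop(im,260,130,380,220,6,"pics/w16c.png")
im,c=snap("scene","s16")
crop(im,280,160,350,240,8,"pics/s16c.png")
E
```

```text
t 12.90 pos [ 0.6312 -0.031   0.2199] yaw_y 110.06 units [-0.001  0.004  0.999]  spin units 0.01 F [-1.  -0.6 -2.3] gap 0.281
```

View pics/w16c.png

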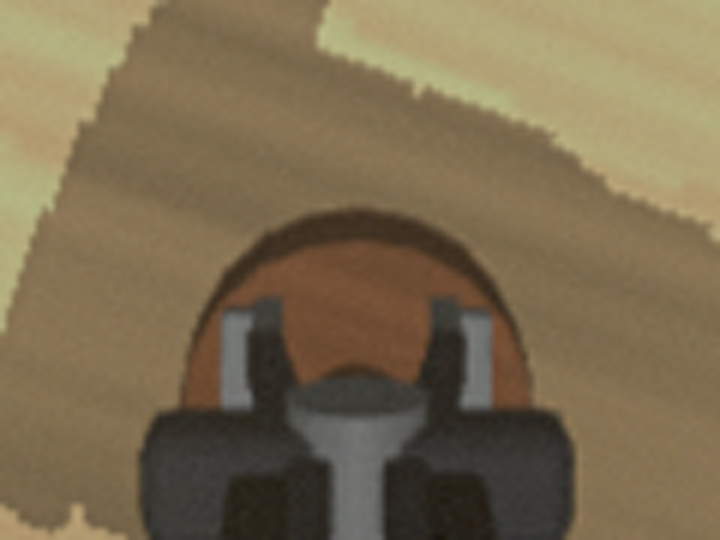

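View pics/s16c.png

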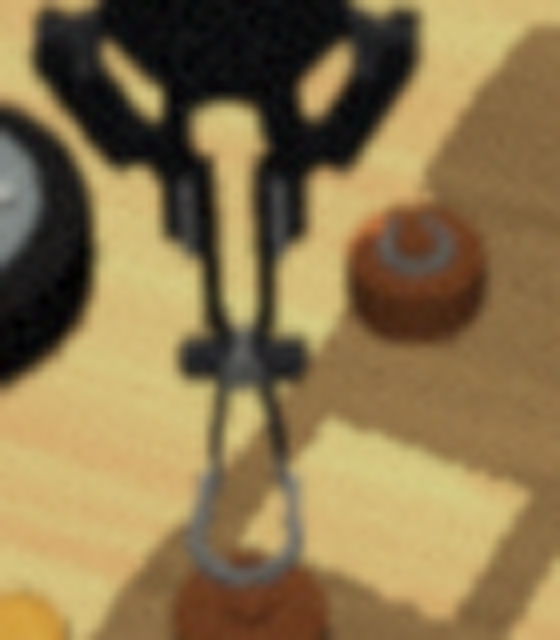

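```bash
python3 - <<'E'
from fit import *
rel([.548,-.236,.275],110)
E
```

```text
t 13.00 pos [ 0.6307 -0.0309  0.219 ] yaw_y 110.05 units [ 3.701 -4.107 -1.399]  spin units 0.01 F [-0.6 -0.2 -2.3] gap 0.279
```

Call:
{"op": "servo_tool", "data": {"motion": [{"x": 0,"y": 0,"z": -0.3,"spin": 0},{"x": 0,"y": 0,"z": -0.4,"spin": 0},{"x": 0.1,"y": -0.1,"z": -0.4,"spin": 0},{"x": 0.25,"y": -0.25,"z": -0.3,"spin": 0},{"x": 0.35,"y": -0.4,"z": 0,"spin": 0},{"x": 0.45,"y": -0.5,"z": 0,"spin": 0},{"x": 0.45,"y": -0.5,"z": 0,"spin": 0},{"x": 0.45,"y": -0.5,"z": 0,"spin": 0}]}}

```text
t: 13.8
position: [0.5837, -0.1451, 0.2755]
tool_rot: [[-0.939, -0.343, -0.0], [-0.343, 0.939, -0.0], [0.0, -0.0, -1.0]]
contact_force: [0.8, -0.3, -1.8]
finger_gap: 0.279
```

Call:
{"op": "servo_tool", "data": {"motion": [{"x": 0.45,"y": -0.5,"z": 0,"spin": 0},{"x": 0.45,"y": -0.5,"z": 0,"spin": 0},{"x": 0.35,"y": -0.4,"z": 0,"spin": 0},{"x": 0.25,"y": -0.3,"z": 0,"spin": 0},{"x": 0.15,"y": -0.15,"z": 0,"spin": 0},{"x": 0,"y": 0,"z": 0,"spin": 0},{"x": 0,"y": 0,"z": 0,"spin": 0},{"x": 0,"y": 0,"z": 0,"spin": 0}]}}

```text
t: 14.6
position: [0.5483, -0.2349, 0.2751]
tool_rot: [[-0.939, -0.344, -0.0], [-0.344, 0.939, 0.0], [-0.0, 0.0, -1.0]]
contact_force: [-0.5, 0.2, -3.1]
finger_gap: 0.285
```

```bash
python3 - <<'E'
from fit import *
rel([.548,-.236,.275],110)
im,c=snap("wrist","w17")
im,c=snap("scene","s17")
crop(im,210,100,310,220,5,"pics/s17c.png")
E
```

```text
t 14.60 pos [ 0.5483 -0.2349  0.2751] yaw_y 110.10 units [ 0.016 -0.022  0.002]  spin units 0.02 F [-0.5  0.2 -3.1] gap 0.285
```

View pics/w17.png

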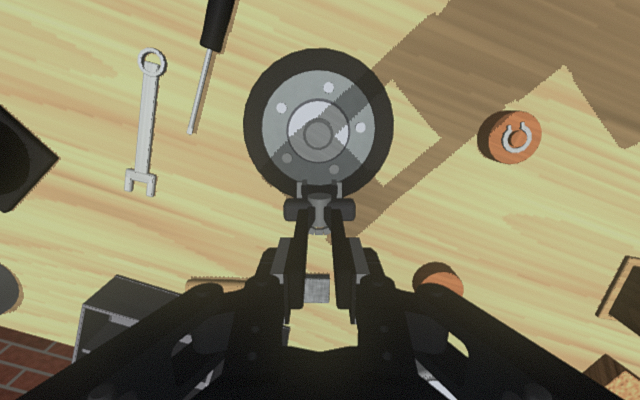

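View pics/s17c.png

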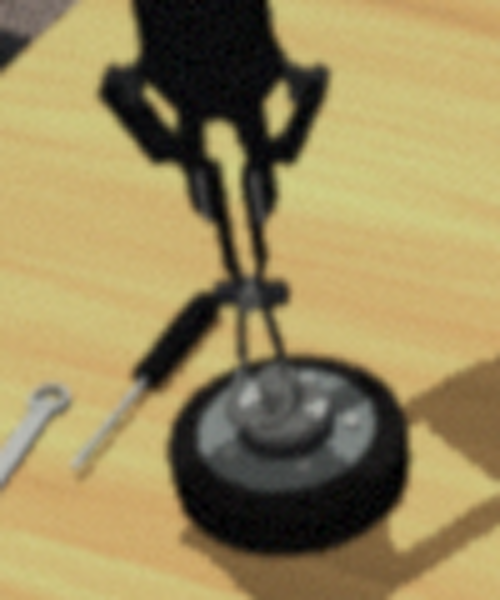

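```bash
python3 - <<'E'
from fit import *
im=cv2.imread("pics/w17.png");crop(im,280,90,360,230,5,"pics/w17c.png")
crop(im,285,100,355,160,10,"pics/w17d.png")
E
```

```text
(no output)
```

View pics/w17c.png

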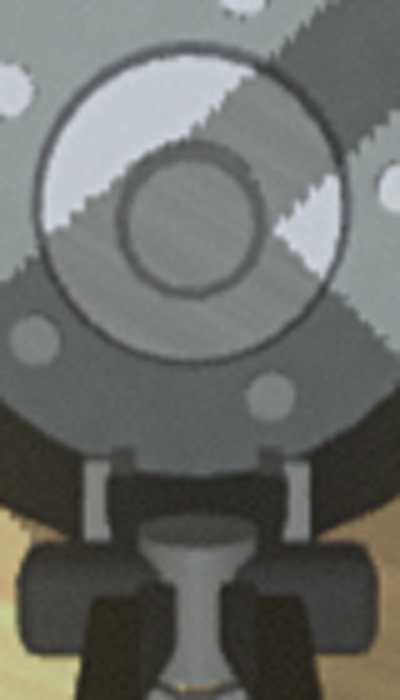

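View pics/w17d.png

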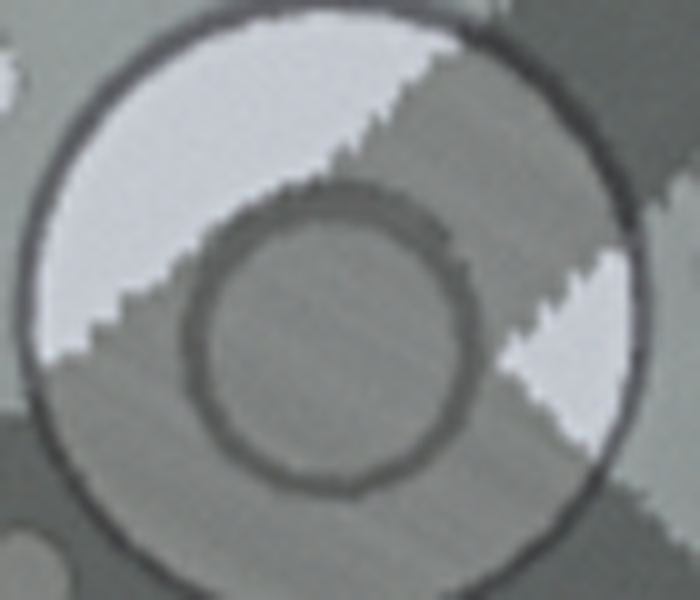

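```bash
python3 - <<'E'
from fit import *
im=cv2.imread("pics/w17.png");crop(im,285,170,355,260,7,"pics/w17e.png")
c=cal("w17");o=readout.get_obs();R=np.array(o["tool_rot"]);p=np.array(o["position"]);print(p)
T=lambda u,v,z:(R.T@(atz(c,u,v,z)-p))*1000
zt=p[2]-.1421
print("axle top",T(318.45,134.8,.096),atz(c,318.45,134.8,.096))
print("lug end mid",T(319.3,182,zt),T(280+83/5,182,zt),T(280+310/5,182,zt))
print("tip near",T(319.3,180,zt-.004))
for d in (26.7,29):
  e=T(319.3,182,zt); ctr=np.array([e[0]-d,e[1],142.1]);print("centre",ctr)
  for x in (-16.5,-17.5,-23): print(x,proj(c,R@((ctr+[x,0,0])/1000)+p))
E
```

```text
[ 0.548297   -0.23499416  0.27507826]
axle top [ 39.89549748  -0.86616618 179.07756262] [ 0.51112511 -0.24949939  0.096     ]
lug end mid [ 3.03194563e+00 -1.40674552e-02  1.42099956e+02] [  3.01094758 -19.76286604 142.09707941] [  3.05294382  19.73486519 142.10283231]
tip near [ 3.84899394e+00 -1.57382298e-02  1.46099944e+02]
centre [-2.36680544e+01 -1.40674552e-02  1.42100000e+02]
-16.5 [319.25036438 228.18620533]
-17.5 [319.24926503 229.20915704]
-23 [319.2432568  234.79984898]
centre [-2.59680544e+01 -1.40674552e-02  1.42100000e+02]
-16.5 [319.24783908 230.53600943]
-17.5 [319.24674466 231.55437649]
-23 [319.24076327 237.12009106]
```

View pics/w17e.png

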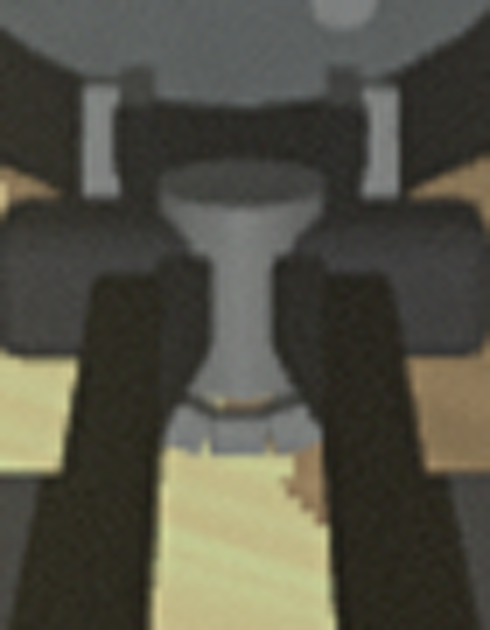

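Call:
{"op": "servo_tool", "data": {"motion": [{"x": 0.15,"y": 0,"z": 0,"spin": 0},{"x": 0.3,"y": 0,"z": 0,"spin": 0},{"x": 0.35,"y": -0.01,"z": 0,"spin": 0},{"x": 0.35,"y": -0.01,"z": 0,"spin": 0},{"x": 0.3,"y": 0,"z": 0,"spin": 0},{"x": 0.15,"y": 0,"z": 0.2,"spin": 0},{"x": 0,"y": 0,"z": 0.2,"spin": 0},{"x": 0,"y": 0,"z": 0.1,"spin": 0}]}}

```text
t: 15.5
position: [0.4879, -0.2584, 0.254]
tool_rot: [[-0.94, -0.342, -0.001], [-0.342, 0.94, 0.001], [0.0, 0.001, -1.0]]
contact_force: [-0.4, -0.4, -2.7]
finger_gap: 0.278
```

Call:
{"op": "servo_tool", "data": {"motion": [{"x": 0,"y": 0,"z": 0,"spin": 0},{"x": 0,"y": 0,"z": 0,"spin": 0}]}}

```text
t: 15.7
position: [0.4885, -0.2583, 0.2548]
tool_rot: [[-0.939, -0.343, -0.0], [-0.343, 0.939, 0.0], [0.0, 0.0, -1.0]]
contact_force: [-0.5, -0.1, -1.2]
finger_gap: 0.28
```

```bash
python3 - <<'E'
from fit import *
rel([.548,-.236,.275],110)
im,c=snap("wrist","w18")
crop(im,285,150,355,250,6,"pics/w18c.png")
im,c=snap("scene","s18")
crop(im,230,140,310,220,7,"pics/s18c.png")
im,c=snap("top","t18")
crop(im,370,170,460,260,6,"pics/t18c.png")
E
```

```text
t 15.70 pos [ 0.4885 -0.2583  0.2548] yaw_y 110.08 units [-1.588  0.013 -0.504]  spin units 0.02 F [-0.5 -0.1 -1.2] gap 0.280
```

View pics/w18c.png

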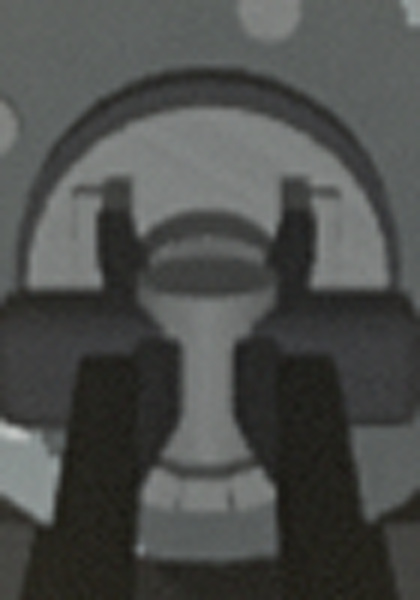

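View pics/s18c.png

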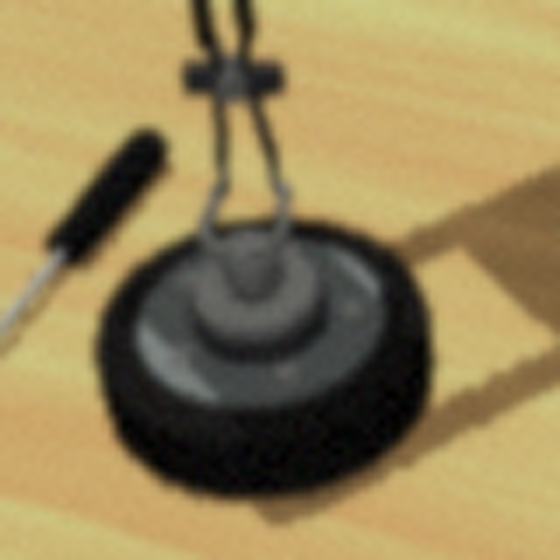

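View pics/t18c.png

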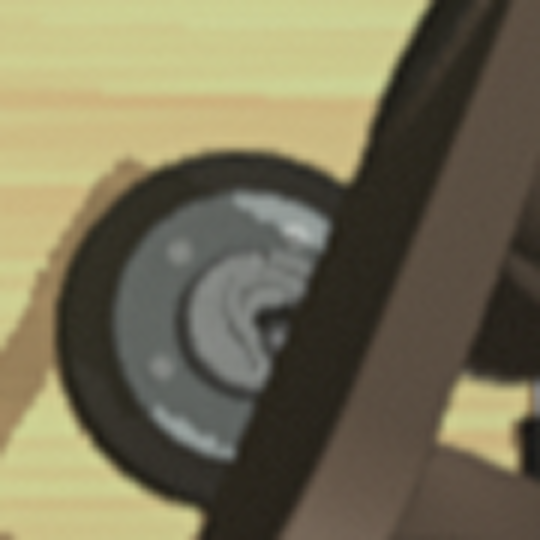

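```bash
python3 - <<'E'
from fit import *
c=cal("w18");o=readout.get_obs();R=np.array(o["tool_rot"]);p=np.array([.4885,-.2583,.2548])
T=lambda u,v,z:(R.T@(atz(c,285+u/6,150+v/6,z)-p))*1000
print("30mm near",T(207,209,.092),"24 near",T(207,237,.096))
print("collar near top",T(206.5,104,.068), "collar sides y",T(25,285,.068),T(388,285,.068))
zt=p[2]-.1421
print("lug end",T(206,188,zt),T(73,188,zt),T(338,188,zt))
print("back inner/outer",T(206,475,zt),T(206,510,zt))
E
```

```text
30mm near [ -4.82688765   0.24399967 162.80079296] 24 near [ -8.27490099   0.24582266 158.80139274]
collar near top [7.05041500e+00 1.62909919e-01 1.86798744e+02] collar sides y [-24.52484307 -30.9146435  186.81110465] [-24.44265916  31.33143493 186.79734382]
lug end [3.66536336e+00 6.88848527e-02 1.42099352e+02] [  3.63978295 -19.20695826 142.10361359] [  3.69075189  19.20013533 142.09512283]
back inner/outer [-4.10924196e+01  1.29590150e-01  1.42107132e+02] [-4.68320775e+01  1.37374889e-01  1.42108129e+02]
```

Call:
{"op": "servo_tool", "data": {"motion": [{"x": 0,"y": 0,"z": 0.15,"spin": 0},{"x": 0,"y": 0,"z": 0.15,"spin": 0},{"x": 0,"y": 0,"z": 0.1,"spin": 0},{"x": 0,"y": 0,"z": 0.1,"spin": 0},{"x": 0,"y": 0,"z": 0,"spin": 0},{"x": 0,"y": 0,"z": 0,"spin": 0}]}}

```text
t: 16.45
position: [0.4882, -0.2584, 0.235]
tool_rot: [[-0.939, -0.343, -0.0], [-0.343, 0.939, 0.0], [0.0, 0.0, -1.0]]
contact_force: [-0.5, 0.7, -2.1]
finger_gap: 0.282
```

```bash
python3 - <<'E'
from fit import *
rel([.548,-.236,.275],110)
im,c=snap("wrist","w19")
crop(im,285,150,355,250,6,"pics/w19c.png")
im,c=snap("scene","s19")
crop(im,230,140,310,220,7,"pics/s19c.png")
E
```

```text
t 16.45 pos [ 0.4882 -0.2584  0.235 ] yaw_y 110.05 units [-1.597  0.014 -1.   ]  spin units 0.01 F [-0.5  0.7 -2.1] gap 0.282
```

View pics/w19c.png

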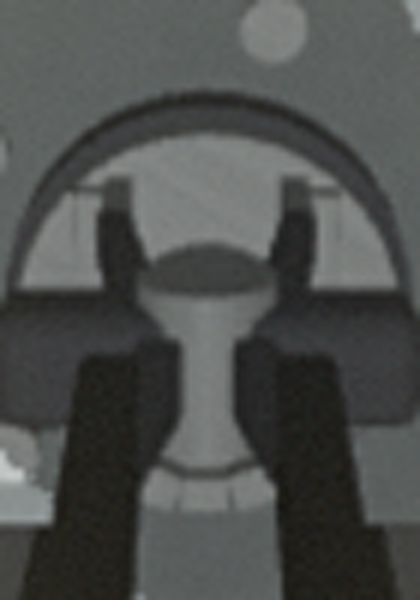

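View pics/s19c.png

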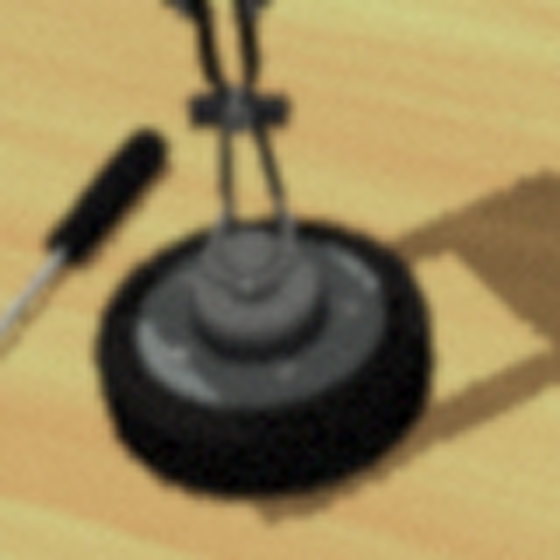

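Call:
{"op": "servo_tool", "data": {"motion": [{"x": 0,"y": 0,"z": 0.12,"spin": 0},{"x": 0,"y": 0,"z": 0.12,"spin": 0},{"x": 0,"y": 0,"z": 0.1,"spin": 0},{"x": 0,"y": 0,"z": 0.07,"spin": 0},{"x": 0,"y": 0,"z": 0,"spin": 0},{"x": 0,"y": 0,"z": 0,"spin": 0}]}}

```text
t: 17.15
position: [0.4882, -0.2584, 0.2187]
tool_rot: [[-0.939, -0.343, -0.0], [-0.343, 0.939, 0.0], [0.0, 0.0, -1.0]]
contact_force: [0.7, -0.5, -2.1]
finger_gap: 0.283
```

Call:
{"op": "servo_tool", "data": {"motion": [{"x": 0,"y": 0,"z": 0.025,"spin": 0},{"x": 0,"y": 0,"z": 0.025,"spin": 0},{"x": 0,"y": 0,"z": 0,"spin": 0},{"x": 0,"y": 0,"z": 0,"spin": 0}]}}

```text
t: 17.55
position: [0.4882, -0.2584, 0.2167]
tool_rot: [[-0.939, -0.343, 0.0], [-0.343, 0.939, -0.0], [-0.0, -0.0, -1.0]]
contact_force: [0.2, -0.1, -2.2]
finger_gap: 0.276
```

Call:
{"op": "servo_tool", "data": {"motion": [{"x": 0,"y": 0,"z": 0.02,"spin": 0},{"x": 0,"y": 0,"z": 0,"spin": 0},{"x": 0,"y": 0,"z": 0,"spin": 0}]}}

```text
t: 17.85
position: [0.4882, -0.2584, 0.2159]
tool_rot: [[-0.939, -0.343, 0.0], [-0.343, 0.939, -0.0], [-0.0, -0.0, -1.0]]
contact_force: [-0.6, -0.3, -2.1]
finger_gap: 0.278
```

Call:
{"op": "servo_tool", "data": {"motion": [{"x": 0,"y": 0,"z": 0.02,"spin": 0},{"x": 0,"y": 0,"z": 0,"spin": 0},{"x": 0,"y": 0,"z": 0,"spin": 0}]}}

```text
t: 18.15
position: [0.4882, -0.2584, 0.2151]
tool_rot: [[-0.939, -0.343, 0.0], [-0.343, 0.939, -0.0], [-0.0, -0.0, -1.0]]
contact_force: [-0.1, -0.1, 0.4]
finger_gap: 0.28
```

Call:
{"op": "servo_tool", "data": {"motion": [{"x": 0,"y": 0,"z": 0.02,"spin": 0},{"x": 0,"y": 0,"z": 0,"spin": 0},{"x": 0,"y": 0,"z": 0,"spin": 0}]}}

```text
t: 18.45
position: [0.4884, -0.2585, 0.2147]
tool_rot: [[-0.939, -0.343, 0.0], [-0.343, 0.939, -0.0], [-0.0, -0.0, -1.0]]
contact_force: [-0.9, 0.3, 5.7]
finger_gap: 0.283
```

Call:
{"op": "servo_tool", "data": {"motion": [{"x": 0,"y": 0,"z": -0.015,"spin": 0},{"x": 0,"y": 0,"z": 0,"spin": 0},{"x": 0,"y": 0,"z": 0,"spin": 0},{"x": 0,"y": 0,"z": 0,"spin": 0},{"x": 0,"y": 0,"z": 0,"spin": 0}]}}

```text
t: 18.95
position: [0.4882, -0.2585, 0.2149]
tool_rot: [[-0.939, -0.343, -0.0], [-0.343, 0.939, -0.0], [0.0, -0.0, -1.0]]
contact_force: [-0.6, 0.4, -1.1]
finger_gap: 0.282
```

```bash
python3 - <<'E'
from fit import *
rel([.548,-.236,.275],110)
im,c=snap("wrist","w20")
crop(im,285,150,355,250,6,"pics/w20c.png")
im,c=snap("scene","s20")
crop(im,235,150,295,210,9,"pics/s20c.png")
rel([.548,-.236,.275],110)
E
```

```text
t 18.95 pos [ 0.4882 -0.2585  0.2149] yaw_y 110.06 units [-1.597  0.014 -1.503]  spin units 0.01 F [-0.6  0.4 -1.1] gap 0.282
t 19.05 pos [ 0.4882 -0.2584  0.2148] yaw_y 110.05 units [-1.597  0.014 -1.504]  spin units 0.01 F [-0.3 -0.2 -0.4] gap 0.284
```

View pics/w20c.png

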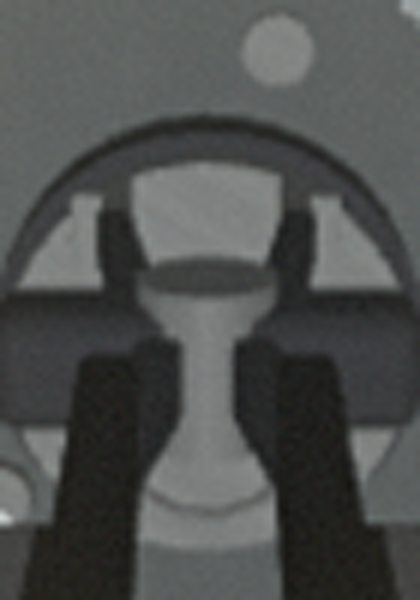

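View pics/s20c.png

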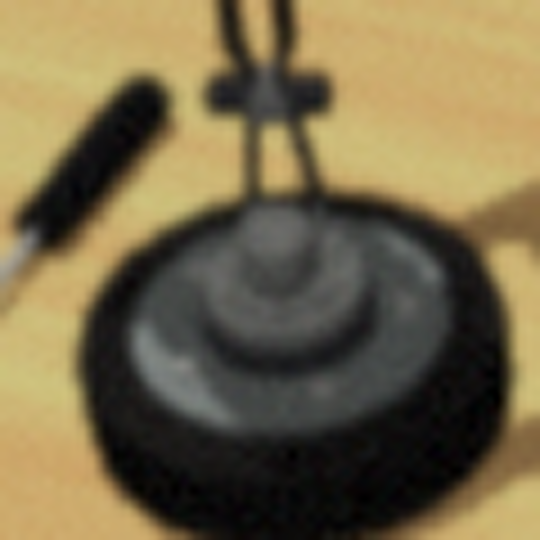

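```bash
python3 - <<'E'
from h import *
print(ticket.finish_job()); rel([.488,-.258,.215],110)
E
```

```text
the job is handed in; nothing more can be done
None
the job is handed in; nothing more can be done
```

I handed the job in at about 19 s with the larger circlip spread over the axle stub and resting on the collar. The pliers are still gripped and held at the stop. The hand-in gave no verdict.

How it went:
- **Pliers:** I took them from the wooden stand and opened the grip a little, until the tips looked about 11–12 mm wide.
- **Lugs:** I found the post's top by light contact, backed off 2 mm and squeezed the tips between the lugs.
- **Carry:** I carried the circlip over the axle and lowered it in small steps until it touched the collar.

Last checks:
- **Height:** contact came with the TCP (tool point) at 0.2152 m, against 0.2151 m expected from the post. After I eased off, about 1.7 N still rested on the collar.
- **Grip and position:** the gripper opening read 0.28, which is the stop. In the pictures the circlip had not shifted on the tips, apart from about 1 px (1 mm) at the lug ends. It looked level and centred within about 1 mm.
- **Bystanders:** I gave no move near the smaller circlip or the other items, but I did not measure them afterwards.

Readings that disagreed:
- The top camera and the wrist camera differed by about 6 mm in x on the post and the axle. I relied on the wrist camera, measuring the tips or circlip and the target in the same picture.
- Two edges of the axle's top first put its centre about 4 mm away from where the collar did. They agreed once I took the visible edge as the lower end of the stub, and the circlip then went on without any side force.

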